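Put the remote controls back in the slanted caddy

TASK

Tidy the three remote controls away: stand each one, foot end first, in the caddy pocket that fits its size, pushed right down to the bottom, with the dark sensor window at the top and the buttons facing the front of the caddy (towards the robot). Leave everything else on the console where it is.

Things in the scene. Friction and masses are not known exactly. Their poses are not given: they have to be found in the camera images.
- remote_large: large remote control, white plastic bar 180 mm long (x), 54 mm wide (y), 24 mm thick (z), about 150 g, lying buttons up. Origin at the centre of its back (underside); +x runs towards its head end, which carries the small dark sensor window and the power button; +z comes out of the button face. It lies on the grey mat
- large_foot (a point): centre of the foot end face of the large remote (the end without the window), 90 mm from its middle, 12 mm above its back
- large_face (a point): centre of the button face of the large remote, 24 mm above its origin
- pocket_large: open-topped grey pocket of the caddy for the large remote, fixed, inside 61 mm wide (y) by 31 mm deep front to back (x), 80 mm deep along its axis, walls 4 mm. Origin at the centre of its inner floor; +z runs along the pocket up to its mouth, which lies 80 mm along +z; the axis leans back 35 degrees from vertical; -x is the front of the pocket, the side towards the robot
- remote_medium: medium remote control, white plastic bar 150 mm long (x), 43 mm wide (y), 20 mm thick (z), about 110 g, lying buttons up. Origin at the centre of its back (underside); +x runs towards its head end, which carries the small dark sensor window and the power button; +z comes out of the button face. It lies on the grey mat
- medium_foot (a point): centre of the foot end face of the medium remote (the end without the window), 75 mm from its middle, 10 mm above its back
- medium_face (a point): centre of the button face of the medium remote, 20 mm above its origin
- pocket_medium: open-topped grey pocket of the caddy for the medium remote, fixed, inside 50 mm wide (y) by 27 mm deep front to back (x), 68 mm deep along its axis, walls 4 mm. Origin at the centre of its inner floor; +z runs along the pocket up to its mouth, which lies 68 mm along +z; the axis leans back 35 degrees from vertical; -x is the front of the pocket, the side towards the robot
- remote_small: small remote control, white plastic bar 130 mm long (x), 32 mm wide (y), 16 mm thick (z), about 80 g, lying buttons up. Origin at the centre of its back (underside); +x runs towards its head end, which carries the small dark sensor window and the power button; +z comes out of the button face. It lies across the large remote, on top of it
- small_foot (a point): centre of the foot end face of the small remote (the end without the window), 65 mm from its middle, 8 mm above its back
- small_face (a point): centre of the button face of the small remote, 16 mm above its origin
- pocket_small: open-topped grey pocket of the caddy for the small remote, fixed, inside 39 mm wide (y) by 23 mm deep front to back (x), 60 mm deep along its axis, walls 4 mm. Origin at the centre of its inner floor; +z runs along the pocket up to its mouth, which lies 60 mm along +z; the axis leans back 35 degrees from vertical; -x is the front of the pocket, the side towards the robot
- caddy: fixed wooden plinth 150 x 262 mm, 18 mm high, that carries the three pockets in a row along its y, 84 mm apart, in any order; origin under it; its -x side is its front, towards the robot
- mat: fixed grey cloth-covered mat, 300 x 280 mm, 4 mm thick, on which the remotes lie; origin at the centre of its underside
- adapter: black power adapter 30 x 42 mm, 30 mm high, prongs to 44 mm, on the mat; origin at the centre of its underside; a bystander, to be left where it is
- glasses_case: black spectacle case 45 x 150 mm, 36 mm high, on the robot's side of the mat; origin at the centre of its underside; a bystander, to be left where it is
- disc_cases: stack of two disc cases 125 x 140 mm, 29 mm high, in front of the caddy; origin at the centre of its underside; a bystander, to be left where it is
- mug: white mug, 80 mm wide and 90 mm high, handle at its +y; origin at the centre of its underside; a bystander, to be left where it is
- plant: small plant in a terracotta pot 84 mm wide, leaves to 125 mm high; origin at the centre of its underside; a bystander, to be left where it is
- bulb_carton: cardboard light-bulb carton 62 x 62 mm, 115 mm high; origin at the centre of its underside; a bystander, to be left where it is
- candle_tin: aluminium candle tin 54 mm wide, 42 mm high, in the gap between the caddy and the mat; origin at the centre of its underside; a bystander, to be left where it is

How it is judged:
By the outcome, as a careful person would: the job done as asked, in the order asked, and still so for the second after the job is handed in, with the robot touching nothing.
It also fails if it takes over 72 s, if anything falls off the work surface, if the arm or the gripper's body presses on something with over 40 N, if the wrist force passes 120 N, or if a joint passes its speed limit or range.

ROBOT

A 6-joint arm with a two-finger parallel gripper is mounted at the origin on the work surface. World frame = base frame: x ahead of the robot, y to its left, z up, the work surface at z = 0. Lengths are in m, angles in rad, forces in N, time in s.
With the tool pointing down it reaches from about 0.425 to 0.95 m from the base axis. Payload 3.5 kg.
Tool frame: the origin (TCP) lies on the mounting face of the last link; the fingertips stand 173 mm ahead of it and the grasp point (between the pads) lies 155 mm ahead of it; z points along the fingers, x is the direction in which the jaws open and shut, and the axes are right-handed (so a half turn about z gives the same grasp; the last joint's range is limited). The gripper opens to 85 mm and grips with 20 to 120 N. Pads are 22 mm wide; open, the fingers measure 114 mm over their backs; the gripper's body (76 mm by 85 mm) begins 54 mm behind the grasp point. The pads swing forward as they close: fully open they stand 13 mm farther back than shut.
Start: joints at [-1.333, 0.286, 1.577, -0, 1.279, -0.15], TCP at [0.255, -0.625, 0.405] pointing down, gripper open.
Joint ranges: [-2.77, 2.77], [-0.9, 2.22], [0.21, 2.48], [-1.53, 4.67], [0.24, 2.81], [-2.84, 2.84]. Speed limits (rad/s): [2.79, 2.79, 3.14, 3.14, 3.14, 3.14].

INTERFACE

Orientations are given as a unit quaternion [x, y, z, w].
In Python, from plant import get_state, read_camera, sign_off gives the robot as it stands.
- The arm moves only by the shell command python3 -m jog 'ROWS' [FORCE]. ROWS is JSON, a list of rows, each an object of numbers: "grip": the closure, from 0 (fully open) to 1 (shut); "x", "y", "z": the shift along the tool's x, y, z in mm; "rx", "ry", "rz": the turn, a rotation vector about the tool's x, y, z in degrees. A call has 1 to 8 rows; each row shifts and turns the commanded pose from where the row before left it, along the tool's axes as they then stand; what a row does not reach is not made up. A row lasts 1/12 s, in which the tool goes at most 41.7 mm and 7.16 degrees, less where a joint would pass 70% of its speed; a pose out of reach is approached as far as the arm can. A call with a gripper value outside its range is refused whole. The fingers move at their own pace and stop on an object; FORCE is the grip in N (left out, the last holds). Time passes only in rows, so rows that do not move let the fingers close. It gives the time, the measured TCP pose, the force and the opening at its end, in the units of the state.
- get_state(): the state, without advancing time (a new reading comes with each control period).
- read_camera(name): name is "side" or "top"; returns a dict with "frame" (420x560x3 uint8, red, green, blue), "intrinsics" (3x3 intrinsics, pixels), "R" (3x3) and "t" (3): a world point X has camera coordinates R X + t. Camera axes: x right, y down, z forward; pixel columns grow to the right and rows downward; lengths in m; the calibration is good to about 2 mm. A picture is of the moment at which its call begins. There is no depth.
- sign_off(): hands the job in, once; it reports no verdict.
The state is a dict: "time": time; "qpos": joint angles; "dq": joint speeds; "joint_efforts": joint torques, N m; "eef_pos": TCP position; "tcp_rot": TCP orientation; "contact_force": force on the tool from outside, world axes, zero at the start; "wrist_torque": the same for the moment, N m; "opening": opening from 0.0 (shut) to 1.0 (fully open).
Only numpy, scipy, OpenCV 4.12 (cv2) and the standard library are available. Lean on these libraries where they do the work, as an engineer would, in place of code of your own. Each camera call takes 0.05 s, during which the arm holds its last target.

## Working session

There is one attempt and no reset: what is moved stays moved. The work goes in short steps, Python scripts to look and compute and a shell command to move; the robot and the scene stay as the last step left them, time stands still between calls to the robot, and variables do not carry over. Pictures are saved under pics/ and viewed, and the job is handed in when it is done.

```bash
ls; mkdir -p pics
python3 - <<'E'
from plant import get_state, read_camera
import cv2
s=get_state();print(s)
for n in("top","side"):
    c=read_camera(n);print(n,c["intrinsics"],c["R"],c["t"])
    cv2.imwrite(f"pics/{n}0.png",c["frame"][:,:,::-1])
E
```

```text
pics
{'time': 0.0, 'qpos': array([-1.33301961e+00,  2.87210365e-01,  1.57819302e+00,  3.07809121e-05,
        1.27858353e+00, -1.50019402e-01]), 'dq': array([ 0.00248385,  0.00034549, -0.00161783, -0.0002036 , -0.00016462,
       -0.00026124]), 'joint_efforts': array([ 1.95426233e-03, -4.05980480e+01, -2.92623639e+01, -1.99525670e-05,
        5.83407222e-03, -4.02653015e-06]), 'eef_pos': array([ 0.2552086 , -0.62462547,  0.4033082 ]), 'tcp_rot': array([ 8.30102067e-01, -5.57610191e-01, -8.72865990e-04, -8.19418417e-04]), 'contact_force': array([0.03294062, 0.81691634, 0.57988141]), 'wrist_torque': array([ 0.01690151, -0.01060843, -0.01921211]), 'opening': 1.0010585735049122}
top [[419.1315881    0.         283.13667028]
 [  0.         419.1315881  204.06118044]
 [  0.           0.           1.        ]] [[-1.72888976e-02 -9.99847599e-01 -2.42326580e-03]
 [-9.93526514e-01  1.74516541e-02 -1.12251976e-01]
 [ 1.12277158e-01  4.66865913e-04 -9.93676820e-01]] [0.04736037 0.57193918 0.96869232]
side [[471.53117188   0.         279.36989268]
 [  0.         471.53117188 217.47269417]
 [  0.           0.           1.        ]] [[-0.99618251 -0.08680511  0.00923463]
 [-0.07343252  0.77608563 -0.62633757]
 [ 0.04720244 -0.62462466 -0.77949725]] [0.56548482 0.05143168 1.01529022]
```

View pics/top0.png

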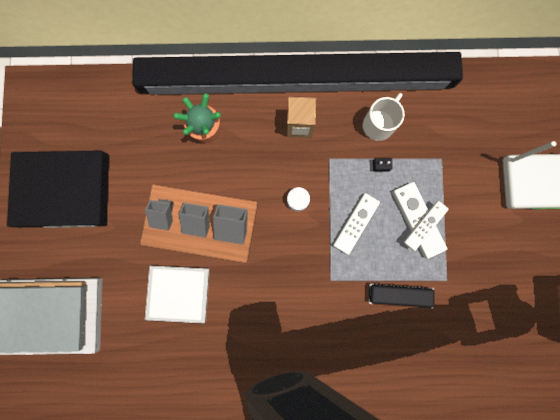

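View pics/side0.png

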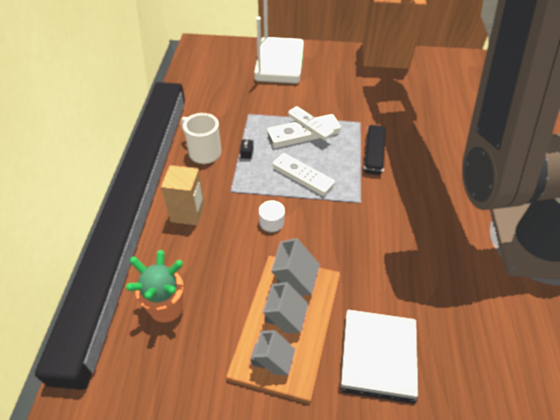

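```bash
cat > h.py <<'E'
import numpy as np, cv2
from plant import get_state, read_camera
from scipy.spatial.transform import Rotation as Ro
def cast(c,uv,z):
    d=np.linalg.inv(c["intrinsics"])@np.array([uv[0],uv[1],1.]); d=c["R"].T@d; o=-c["R"].T@c["t"]
    return o+d*(z-o[2])/d[2]
def proj(c,X):
    p=c["intrinsics"]@(c["R"]@np.array(X)+c["t"]); return p[:2]/p[2]
def crop(c,x0,y0,x1,y1,s,name):
    im=c["frame"][y0:y1,x0:x1,::-1]; cv2.imwrite(name,cv2.resize(im,None,fx=s,fy=s,interpolation=cv2.INTER_CUBIC))
def tri(cs,uvs):
    A=[];b=[]
    for c,uv in zip(cs,uvs):
        d=np.linalg.inv(c["intrinsics"])@np.array([uv[0],uv[1],1.]); d=c["R"].T@d; d/=np.linalg.norm(d); o=-c["R"].T@c["t"]
        P=np.eye(3)-np.outer(d,d);A.append(P);b.append(P@o)
    return np.linalg.solve(sum(A),sum(b))
E
python3 - <<'E'
from h import *
import pickle
t=read_camera("top");s=read_camera("side");pickle.dump((t,s),open("c0.pkl","wb"))
crop(t,325,150,455,285,5,"pics/ta.png");crop(t,135,180,265,270,6,"pics/tb.png")
crop(s,230,95,370,205,5,"pics/sa.png");crop(s,225,225,345,400,4,"pics/sb.png")
E
```

```text
(no output)
```

View pics/ta.png

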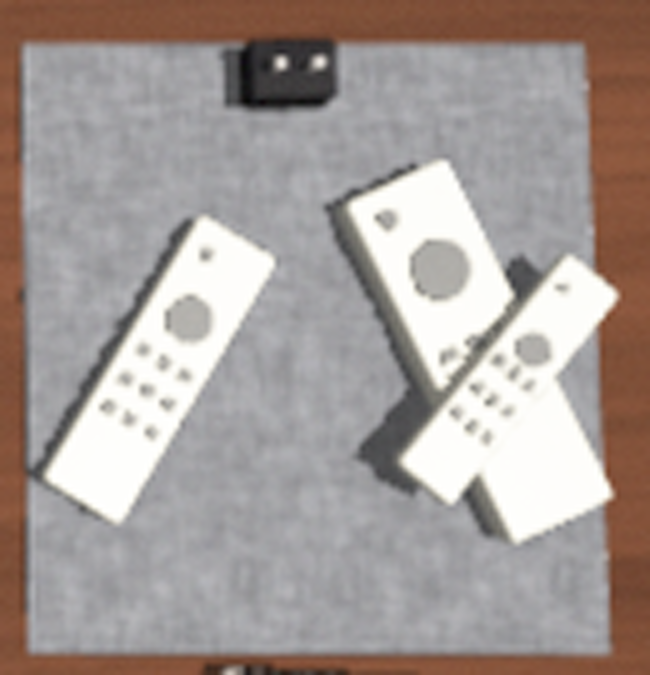

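View pics/tb.png

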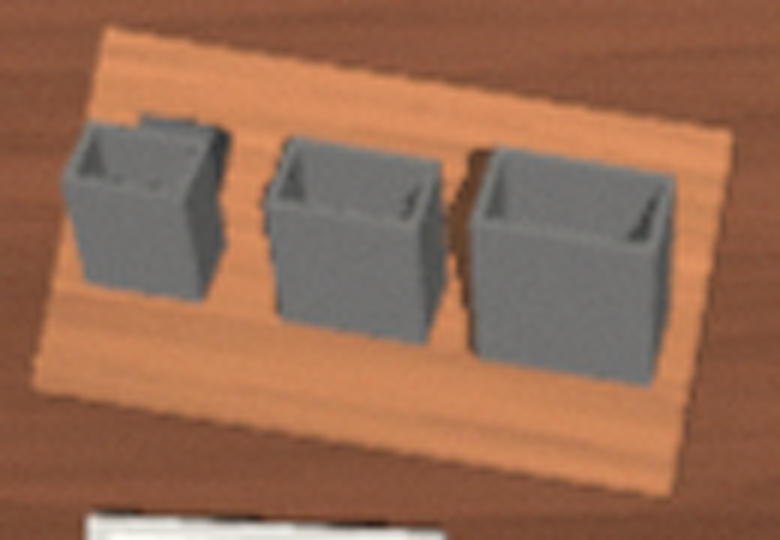

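View pics/sa.png

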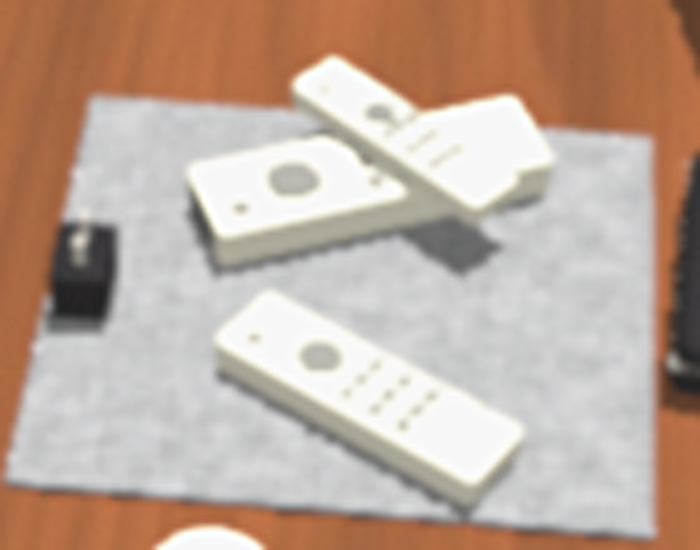

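View pics/sb.png

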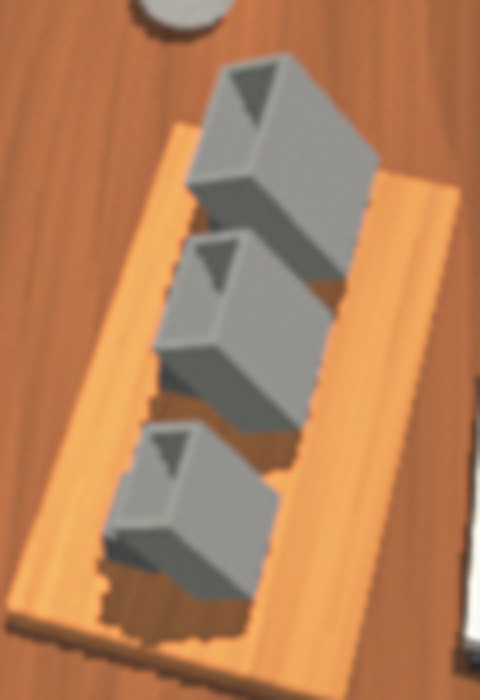

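```bash
cat > m.py <<'E'
from h import *
import pickle
t,s=pickle.load(open("c0.pkl","rb"))
for c in(t,s):print("cam",(-c["R"].T@c["t"]).round(3))
def up(p,x0,y0,k): return ((p[0]+.5)/k-.5+x0,(p[1]+.5)/k-.5+y0)
def fit(P,L,W):  # P: headL, headR, footR, footL (L=+y side)
    M=np.array([[L/2,W/2],[L/2,-W/2],[-L/2,-W/2],[-L/2,W/2]]);P=np.array(P)[:,:2]
    m=P.mean(0);Q=P-m;a=np.arctan2((M[:,0]*Q[:,1]-M[:,1]*Q[:,0]).sum(),(M*Q).sum())
    Rr=np.array([[np.cos(a),-np.sin(a)],[np.sin(a),np.cos(a)]]);e=Q-M@Rr.T
    return m.round(4),np.degrees(a).round(2),(np.hypot(*e.T)*1000).round(1),np.linalg.norm(np.diff(np.vstack([P,P[:1]]),axis=0),axis=1).round(4)
T=lambda p,z:cast(t,up(p,325,150,5),z)
S=lambda p,z:cast(s,up(p,230,95,5),z)
print("med top",fit([T(p,.024) for p in[(199,215),(276,262),(122,524),(42,478)]],.15,.043))
print("med side",fit([S(p,.024) for p in[(216,344),(268,291),(524,434),(472,487)]],.15,.043) )
print("large top",fit([T(p,.028) for p in[(348,208),(445,159),(613,494),(517,543)]],.18,.054))
print("large side",fit([S(p,.028) for p in[(222,238),(188,178),(515,96),(553,160)]],.18,.054))
print("small top",fit([T(p,.044) for p in[(569,254),(619,295),(449,505),(399,462)]],.13,.032))
print("small side",fit([S(p,.044) for p in[(292,87),(333,56),(522,178),(475,210)]],.13,.032))
TB=lambda p,z:cast(t,up(p,135,180,6),z)
SB=lambda p,z:cast(s,up(p,225,225,4),z)
print("caddy top",fit([TB(p,.018) for p in[(104,27),(733,130),(670,496),(33,388)]],.15,.262))
print("caddy side",fit([SB(p,.018) for p in[(8,612),(178,123),(461,187),(345,695)]],.15,.262))
# mouths outer corners: order backL(+x,+y), backR, frontR, frontL
tb={"L":[(492,150),(676,177),(656,237),(471,216)],"M":[(290,139),(441,162),(416,220),(267,195)],"S":[(88,124),(224,132),(185,198),(64,176)]}
sb={"L":[(188,184),(222,69),(288,54),(250,178)],"M":[(157,348),(190,238),(249,230),(214,346)],"S":[(112,530),(146,424),(200,421),(170,527)]}
for k in tb:
    X=np.array([tri((t,s),(up(a,135,180,6),up(b,225,225,4))) for a,b in zip(tb[k],sb[k])]);print(k,X.round(4).tolist(),X.mean(0).round(4))
E
python3 m.py
```

```text
cam [0.46  0.037 1.027]
cam [0.519 0.643 0.818]
med top (array([ 0.524 , -0.1378]), np.float64(-32.39), array([1. , 1.5, 1.8, 0.8]), array([0.0431, 0.1467, 0.0435, 0.1483]))
med side (array([ 0.524 , -0.1347]), np.float64(-33.06), array([2. , 1.3, 0.8, 0.6]), array([0.0443, 0.1505, 0.042 , 0.1475]))
large top (array([ 0.5303, -0.29  ]), np.float64(24.06), array([2.5, 0.9, 2.6, 1.4]), array([0.0531, 0.1768, 0.0517, 0.1766]))
large side (array([ 0.53  , -0.2863]), np.float64(25.42), array([3. , 3.4, 1.8, 1.3]), array([0.0477, 0.1825, 0.0531, 0.1788]))
small top (array([ 0.5154, -0.2978]), np.float64(-41.41), array([1.2, 1.3, 1. , 1.3]), array([0.0299, 0.1289, 0.0302, 0.1285]))
small side (array([ 0.5156, -0.2964]), np.float64(-41.05), array([1.7, 1.9, 1. , 1.4]), array([0.0334, 0.1318, 0.0344, 0.1285]))
caddy top (array([0.5327, 0.2419]), np.float64(-10.37), array([1.4, 1.8, 1.5, 2.3]), array([0.2593, 0.1485, 0.2587, 0.1478]))
caddy side (array([0.531 , 0.2434]), np.float64(-10.09), array([1.4, 2.7, 1.3, 3.8]), array([0.2615, 0.1467, 0.2581, 0.1467]))
L [[0.5668, 0.1866, 0.0935], [0.5565, 0.1182, 0.0891], [0.5289, 0.1238, 0.1133], [0.5396, 0.1916, 0.1106]] [0.5479 0.1551 0.1016]
M [[0.573, 0.2644, 0.084], [0.5638, 0.2077, 0.0821], [0.5387, 0.2132, 0.1026], [0.5492, 0.2691, 0.0995]] [0.5562 0.2386 0.092 ]
S [[0.5821, 0.3435, 0.0757], [0.5763, 0.2931, 0.0702], [0.5507, 0.301, 0.0937], [0.5591, 0.3468, 0.0924]] [0.567  0.3211 0.083 ]
```

```bash
cat > p.py <<'E'
from h import *
from scipy.linalg import logm,expm
ex=np.array([np.cos(np.radians(-10.2)),np.sin(np.radians(-10.2)),0]);ey=np.array([-ex[1],ex[0],0]);ez=np.array([0,0,1.])
u=np.sin(np.radians(35))*ex+np.cos(np.radians(35))*ez
a=np.cos(np.radians(35))*ex-np.sin(np.radians(35))*ez   # tool z at placing
def floors():
    M={"L":([0.5479,0.1551,0.1016],.08,.000),"M":([0.5562,0.2386,0.092],.068,.084),"S":([0.567,0.3211,0.083],.06,.168)}
    F={k:np.array(m)-d*u for k,(m,d,_) in M.items()}
    base=np.mean([F[k]-M[k][2]*ey for k in F],axis=0)
    return {k:base+M[k][2]*ey for k in F},F
def Rdown(yaw): # tool z down, tool x at world yaw (deg)
    x=np.array([np.cos(np.radians(yaw)),np.sin(np.radians(yaw)),0]);z=-ez
    return np.column_stack([x,np.cross(z,x),z])
Rplace=lambda sgn:np.column_stack([sgn*ey,np.cross(a,sgn*ey),a])
def rel(p,R,st=None):
    st=st or get_state();R0=Ro.from_quat(st["tcp_rot"]).as_matrix()
    return R0.T@(np.array(p)-st["eef_pos"]),Ro.from_matrix(R0.T@R).as_rotvec()
def plan(p,R,N=None):
    d,r=rel(p,R)
    n=max(int(np.ceil(max(np.linalg.norm(d)/.039,np.degrees(np.linalg.norm(r))/6.8))),1) if N is None else N
    T=np.eye(4);T[:3,:3]=Ro.from_rotvec(r).as_matrix();T[:3,3]=d
    S=expm(np.real(logm(T))/n)
    print("N",n,"row xyz mm",(S[:3,3]*1000).round(1),"rot deg",np.degrees(r/n).round(2),"| total",(d*1000).round(1),np.degrees(r).round(1))
def gp(): 
    st=get_state();R=Ro.from_quat(st["tcp_rot"]).as_matrix();return st["eef_pos"]+.155*R[:,2],R
E
python3 - <<'E'
from p import *
F,G=floors()
for k in F:print(k,F[k].round(4),G[k].round(4), "resid mm",((G[k]-F[k])*1000).round(1))
g,R=gp();print("R",R.round(3),"yaw",np.degrees(np.arctan2(R[1,0],R[0,0])))
# small pick: jaws along remote y: yaw -41.2+90=48.8 or -131.2
th=np.radians(-41.2);c=np.array([.5155,-.2972])+.04*np.array([np.cos(th),np.sin(th)]);print(c)
for y in(48.8,-131.2): plan([c[0],c[1],.046+.155+.08],Rdown(y))
# wrist model check
s=get_state();q=s["qpos"]
B=Ro.from_euler('z',q[0])*Ro.from_euler('y',q[1]+q[2])*Ro.from_euler('z',q[3])*Ro.from_euler('y',q[4])*Ro.from_euler('z',q[5])
print((B.as_matrix().T@R).round(3))
for sg in(1,-1):
  for az,ph in((.4,1.9),(.6,2.1),(.6,2.4),(.75,2.3)):
    W=(Ro.from_euler('z',az)*Ro.from_euler('y',ph)).inv()*Ro.from_matrix(Rplace(sg))
    print(sg,az,ph,W.as_euler('ZYZ').round(2))
E
```

```text
L [0.503  0.1626 0.0354] [0.5027 0.1632 0.0361] resid mm [-0.3  0.6  0.7]
M [0.5179 0.2453 0.0354] [0.5178 0.2455 0.0363] resid mm [-0.1  0.2  0.9]
S [0.5328 0.328  0.0354] [0.5331 0.3272 0.0339] resid mm [ 0.4 -0.8 -1.6]
R [[ 0.378 -0.926 -0.   ]
 [-0.926 -0.378  0.001]
 [-0.002 -0.    -1.   ]] yaw -67.78091121967348
[ 0.5455966  -0.32354758]
N 18 row xyz mm [ 14.4 -23.8   6.8] rot deg [-0.01  0.   -6.48] | total [-168.8 -382.7  123.2] [-1.000e-01  0.000e+00 -1.166e+02]
N 12 row xyz mm [-29.3 -22.1  10.3] rot deg [0.   0.01 5.28] | total [-168.8 -382.7  123.2] [ 0.   0.1 63.4]
[[-1. -0. -0.]
 [ 0. -1.  0.]
 [-0.  0.  1.]]
1 0.4 1.9 [-0.95  0.58  2.79]
1 0.6 2.1 [-1.24  0.65 -3.04]
1 0.6 2.4 [-1.65  0.61 -2.54]
1 0.75 2.3 [-1.42  0.73 -2.69]
-1 0.4 1.9 [-0.95  0.58 -0.35]
-1 0.6 2.1 [-1.24  0.65  0.1 ]
-1 0.6 2.4 [-1.65  0.61  0.61]
-1 0.75 2.3 [-1.42  0.73  0.45]
```

```bash
python3 -m jog '[{"x":-14,"y":-32,"z":10},{"x":-14,"y":-32,"z":10},{"x":-14,"y":-32,"z":10},{"x":-14,"y":-32,"z":10},{"x":-14,"y":-32,"z":10},{"x":-14,"y":-32,"z":10},{"x":-14,"y":-32,"z":10},{"x":-14,"y":-32,"z":10}]' 
python3 -m jog '[{"x":-14,"y":-32,"z":10},{"x":-14,"y":-32,"z":10},{"x":-14,"y":-32,"z":10},{"x":-14,"y":-32,"z":10},{"rz":-6.8},{"rz":-6.8},{"rz":-6.8},{"rz":-6.8}]' 
python3 -m jog '[{"rz":-6.8},{"rz":-6.8},{"rz":-6.8},{"rz":-6.8},{"rz":-6.8},{"rz":-6.8},{"rz":-6.8},{"rz":-6.8}]' 
python3 -c "
from p import *
s=get_state();print(s['time'],s['qpos'].round(3),s['eef_pos'])
plan([.5455,-.3235,.281],Rdown(48.8))"
python3 -m jog '[{"rz":-6.8},{"rz":-6.8},{"rz":-6.8},{"rz":-6.8},{"rz":-6.8},{"x":0},{"x":0}]' 
python3 -c "
from p import *
s=get_state();print(s['time'],s['qpos'].round(3),s['eef_pos'])
plan([.5455,-.3235,.281],Rdown(48.8))
t=read_camera('top');c=read_camera('side')
cv2.imwrite('pics/t1.png',t['frame'][:,:,::-1]);cv2.imwrite('pics/s1.png',cv2.resize(c['frame'][:250,200:480,::-1],None,fx=2.5,fy=2.4))"
```

```text
0.2 [-1.333  0.287  1.578 -0.     1.279 -0.15 ] [ 0.25524228 -0.62472128  0.40382799]
N 18 row xyz mm [ 14.4 -23.8   6.8] rot deg [-0.01  0.   -6.48] | total [-168.9 -382.6  123.2] [-1.000e-01  0.000e+00 -1.166e+02]
0.2 [-1.333  0.287  1.578 -0.     1.279 -0.15 ] [ 0.25524228 -0.62472128  0.40382799]
N 18 row xyz mm [ 14.4 -23.8   6.8] rot deg [-0.01  0.   -6.48] | total [-168.9 -382.6  123.2] [-1.000e-01  0.000e+00 -1.166e+02]$[0]: bad value
$[0]: bad value
$[0]: bad value
$[0]: bad value
```

```bash
python3 -m jog '[{"grip":0,"x":-14,"y":-32,"z":10,"rx":0,"ry":0,"rz":0}]'; python3 -m jog '[{"grip":0,"x":-14,"y":-32,"z":10}]'
```

```text
time: 0.38
eef_pos: [0.2767, -0.6029, 0.3969]
tcp_rot: [0.829, -0.56, 0.002, 0.003]
contact_force: [1.0, 0.3, 0.9]
opening: 1.001$[0]: bad value
```

```bash
python3 -m jog '[{"grip":0,"x":-14,"y":-32,"z":10,"rx":0,"ry":0,"rz":0},{"grip":0,"x":-14,"y":-32,"z":10,"rx":0,"ry":0,"rz":0},{"grip":0,"x":-14,"y":-32,"z":10,"rx":0,"ry":0,"rz":0},{"grip":0,"x":-14,"y":-32,"z":10,"rx":0,"ry":0,"rz":0},{"grip":0,"x":-14,"y":-32,"z":10,"rx":0,"ry":0,"rz":0},{"grip":0,"x":-14,"y":-32,"z":10,"rx":0,"ry":0,"rz":0},{"grip":0,"x":-14,"y":-32,"z":10,"rx":0,"ry":0,"rz":0},{"grip":0,"x":-14,"y":-32,"z":10,"rx":0,"ry":0,"rz":0}]' 
python3 -m jog '[{"grip":0,"x":-14,"y":-32,"z":10,"rx":0,"ry":0,"rz":0},{"grip":0,"x":-14,"y":-32,"z":10,"rx":0,"ry":0,"rz":0},{"grip":0,"x":-14,"y":-32,"z":10,"rx":0,"ry":0,"rz":0},{"grip":0,"x":0,"y":0,"z":0,"rx":0,"ry":0,"rz":-6.8},{"grip":0,"x":0,"y":0,"z":0,"rx":0,"ry":0,"rz":-6.8},{"grip":0,"x":0,"y":0,"z":0,"rx":0,"ry":0,"rz":-6.8},{"grip":0,"x":0,"y":0,"z":0,"rx":0,"ry":0,"rz":-6.8},{"grip":0,"x":0,"y":0,"z":0,"rx":0,"ry":0,"rz":-6.8}]' 
python3 -m jog '[{"grip":0,"x":0,"y":0,"z":0,"rx":0,"ry":0,"rz":-6.8},{"grip":0,"x":0,"y":0,"z":0,"rx":0,"ry":0,"rz":-6.8},{"grip":0,"x":0,"y":0,"z":0,"rx":0,"ry":0,"rz":-6.8},{"grip":0,"x":0,"y":0,"z":0,"rx":0,"ry":0,"rz":-6.8},{"grip":0,"x":0,"y":0,"z":0,"rx":0,"ry":0,"rz":-6.8},{"grip":0,"x":0,"y":0,"z":0,"rx":0,"ry":0,"rz":-6.8},{"grip":0,"x":0,"y":0,"z":0,"rx":0,"ry":0,"rz":-6.8},{"grip":0,"x":0,"y":0,"z":0,"rx":0,"ry":0,"rz":-6.8}]' 
python3 -m jog '[{"grip":0,"x":0,"y":0,"z":0,"rx":0,"ry":0,"rz":-6.8},{"grip":0,"x":0,"y":0,"z":0,"rx":0,"ry":0,"rz":-6.8},{"grip":0,"x":0,"y":0,"z":0,"rx":0,"ry":0,"rz":-6.8},{"grip":0,"x":0,"y":0,"z":0,"rx":0,"ry":0,"rz":-6.8},{"grip":0,"x":0,"y":0,"z":0,"rx":0,"ry":0,"rz":0},{"grip":0,"x":0,"y":0,"z":0,"rx":0,"ry":0,"rz":0}]' 
python3 -c "
from p import *
s=get_state();print(s['time'],s['qpos'].round(4).tolist(),s['eef_pos'].round(5).tolist())
plan([.5455,-.3235,.281],Rdown(48.8))
t=read_camera('top');c=read_camera('side')
cv2.imwrite('pics/t1.png',t['frame'][:,:,::-1]);cv2.imwrite('pics/s1.png',cv2.resize(c['frame'][:250,200:480,::-1],None,fx=2.4,fy=2.4))"
```

```text
time: 1.05
eef_pos: [0.4752, -0.3979, 0.3144]
tcp_rot: [0.83, -0.558, 0.0, 0.0]
contact_force: [0.4, -0.1, -0.1]
opening: 1.002
time: 1.72
eef_pos: [0.5474, -0.3239, 0.2846]
tcp_rot: [0.958, -0.288, -0.0, -0.0]
contact_force: [0.6, -0.0, -0.1]
opening: 0.996
time: 2.38
eef_pos: [0.5472, -0.3241, 0.2847]
tcp_rot: [0.983, 0.182, -0.0, -0.0]
contact_force: [0.3, 0.2, 0.1]
opening: 0.995
time: 2.88
eef_pos: [0.5472, -0.3241, 0.2847]
tcp_rot: [0.915, 0.404, -0.0, -0.0]
contact_force: [-0.6, 0.6, -0.1]
opening: 1.002
2.8833 [-0.694, 0.3214, 1.7647, 0.0, 1.0556, -1.5256] [0.54723, -0.32411, 0.28469]
N 1 row xyz mm [-0.7 -1.7  3.7] rot deg [-0.   -0.   -1.15] | total [-0.7 -1.7  3.7] [-0.  -0.  -1.2]
```

View pics/t1.png

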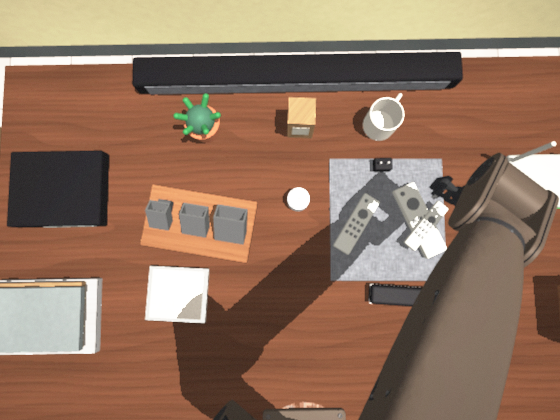

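View pics/s1.png

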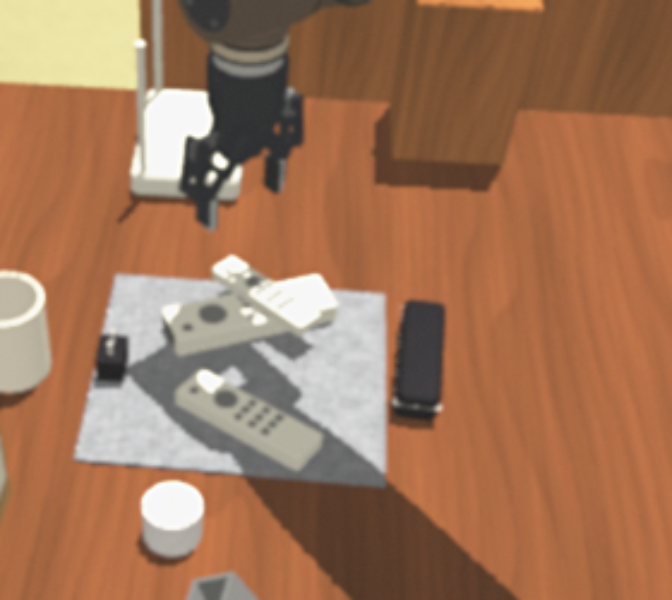

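```bash
python3 - <<'E'
from p import *
c=read_camera('side')
s=get_state();R=Ro.from_quat(s['tcp_rot']).as_matrix()
for L in(.155,.160,.173,.186):
    print(L,[proj(c,s['eef_pos']+L*R[:,2]+sg*.050*R[:,0]).round(1) for sg in(1,-1)])
crop(c,265,50,345,120,8,'pics/tip.png')
from scipy.optimize import least_squares
D=[([-1.33301961,.287,1.578,0,1.279,-.15],[.2552,-.6247,.4036]),(s['qpos'],s['eef_pos'])]
A=[];b=[]
for q,p in D:
    r=np.sqrt(p[0]**2+p[1]**2-.1007**2)
    A.append([1,np.sin(q[1]),np.sin(q[1]+q[2]),0]);b.append(r)
    A.append([0,np.cos(q[1]),np.cos(q[1]+q[2]),1]);b.append(p[2])
print(np.linalg.solve(A,b), np.linalg.cond(A))
E
python3 -c "print(1)"
```

```text
0.155 [array([284.8,  93.3]), array([314.4,  76.6])]
0.16 [array([284.8,  95. ]), array([314.2,  78.3])]
0.173 [array([284.7,  99.5]), array([313.9,  82.8])]
0.186 [array([284.6, 103.9]), array([313.6,  87.2])]
[0.03261613 0.31321477 0.57049293 0.26862683] 119.77573356275579
1
```

View pics/tip.png

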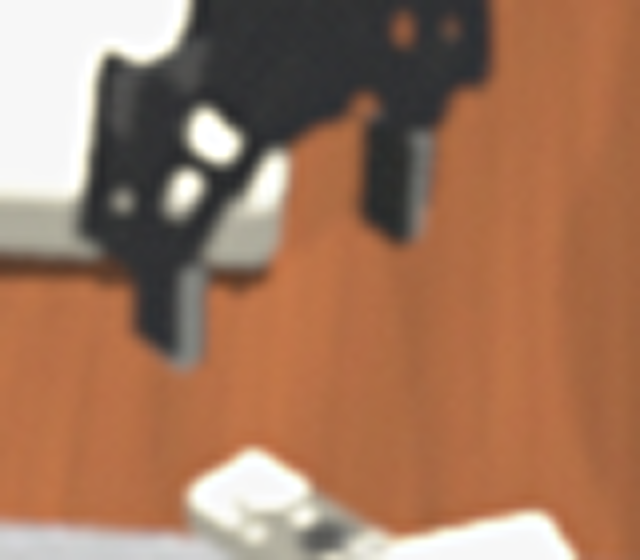

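```bash
python3 -m jog '[{"grip":0.35,"x":-0.7,"y":-1.7,"z":20,"rx":0,"ry":0,"rz":-1.2},{"grip":0.35,"x":0,"y":0,"z":30,"rx":0,"ry":0,"rz":0},{"grip":0.35,"x":0,"y":0,"z":24,"rx":0,"ry":0,"rz":0},{"grip":0.35,"x":0,"y":0,"z":8,"rx":0,"ry":0,"rz":0},{"grip":0.35,"x":0,"y":0,"z":3,"rx":0,"ry":0,"rz":0},{"grip":0.35,"x":0,"y":0,"z":0,"rx":0,"ry":0,"rz":0}]' 40
python3 -c "
from p import *
s=get_state();print(s['qpos'].round(4).tolist(),s['eef_pos'].round(5).tolist())
plan([.5455,-.3235,.200],Rdown(48.8))
c=read_camera('side');t=read_camera('top')
crop(c,250,50,370,150,6,'pics/s2.png');crop(t,380,150,480,260,5,'pics/t2.png')"
```

```text
time: 3.53
eef_pos: [0.5456, -0.3236, 0.1996]
tcp_rot: [0.91, 0.415, -0.0, -0.0]
contact_force: [-0.1, 0.0, 0.8]
opening: 0.65
[-0.6951, 0.4338, 1.7958, -0.0, 0.9124, -1.55] [0.5456, -0.3236, 0.19965]
N 1 row xyz mm [ 0.  -0.1 -0.4] rot deg [-0.02  0.    0.19] | total [ 0.  -0.1 -0.4] [-0.   0.   0.2]
```

View pics/s2.png

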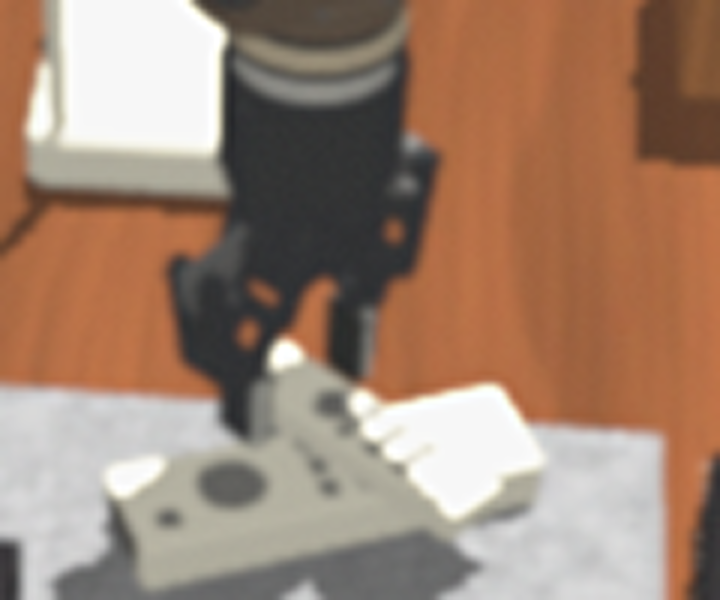

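View pics/t2.png

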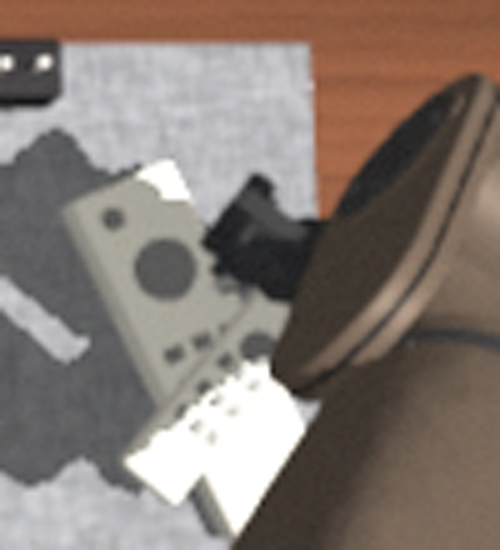

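```bash
python3 -m jog '[{"grip":1,"x":0,"y":0,"z":0,"rx":0,"ry":0,"rz":0},{"grip":1,"x":0,"y":0,"z":0,"rx":0,"ry":0,"rz":0},{"grip":1,"x":0,"y":0,"z":0,"rx":0,"ry":0,"rz":0},{"grip":1,"x":0,"y":0,"z":0,"rx":0,"ry":0,"rz":0},{"grip":1,"x":0,"y":0,"z":0,"rx":0,"ry":0,"rz":0},{"grip":1,"x":0,"y":0,"z":0,"rx":0,"ry":0,"rz":0}]' 50
python3 -m jog '[{"grip":1,"x":0,"y":0,"z":-5,"rx":0,"ry":0,"rz":0},{"grip":1,"x":0,"y":0,"z":-15,"rx":0,"ry":0,"rz":0},{"grip":1,"x":0,"y":0,"z":-30,"rx":0,"ry":0,"rz":0},{"grip":1,"x":0,"y":0,"z":-30,"rx":0,"ry":0,"rz":0},{"grip":1,"x":0,"y":0,"z":-20,"rx":0,"ry":0,"rz":0},{"grip":1,"x":0,"y":0,"z":0,"rx":0,"ry":0,"rz":0}]' 
python3 -c "
from p import *
s=get_state();print(s['qpos'].round(4).tolist(),s['eef_pos'].round(5).tolist())
c=read_camera('side')
crop(c,250,0,370,150,4,'pics/s3.png')"
```

```text
time: 4.13
eef_pos: [0.5462, -0.324, 0.2016]
tcp_rot: [0.91, 0.415, 0.001, 0.001]
contact_force: [0.0, -0.3, 5.7]
opening: 0.366
time: 4.63
eef_pos: [0.5468, -0.3244, 0.3067]
tcp_rot: [0.91, 0.415, 0.002, 0.005]
contact_force: [1.0, -0.4, -0.1]
opening: 0.362
[-0.6949, 0.2934, 1.7557, -0.0, 1.0815, -1.5506] [0.54677, -0.3244, 0.30669]
```

View pics/s3.png

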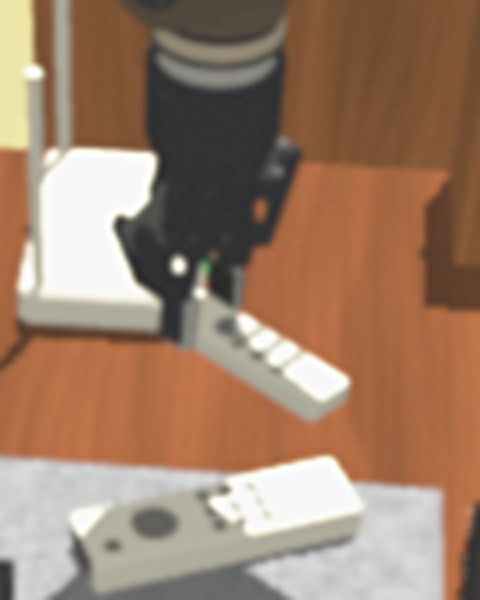

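```bash
cat > kin.py <<'E'
from p import *
from scipy.optimize import least_squares
D=[([-1.33301961,.2875,1.578,0,1.279,-.15],[.2552,-.6247,.4036]),([-0.694, 0.3214, 1.7647, 0.0, 1.0556, -1.5256],[0.54723, -0.32411, 0.28469]),
([-0.6951, 0.4338, 1.7958, -0.0, 0.9124, -1.55],[0.5456, -0.3236, 0.19965]),([-0.6949, 0.2934, 1.7557, -0.0, 1.0815, -1.5506],[0.54677, -0.3244, 0.30669])]
def RR(q): return Ro.from_euler('z',q[0])*Ro.from_euler('y',q[1]+q[2])*Ro.from_euler('z',q[3])*Ro.from_euler('y',q[4])*Ro.from_euler('z',q[5]+np.pi)
def fk(q,k):
    a1,L2,L3,h,off,d,e=k
    s,c=np.sin,np.cos;ph=q[1]+q[2]
    p=np.array([a1+L2*s(q[1])+L3*s(ph)+e*c(ph),off,h+L2*c(q[1])+L3*c(ph)-e*s(ph)])
    R=RR(q);return Ro.from_euler('z',q[0]).apply(p)+d*R.as_matrix()[:,2],R
lo=np.array([-1.,-.9,.21,-1.53,.24,-2.84]);hi=np.array([2.77,2.22,2.48,4.67,2.81,2.84])
def ik(p,Rm,k,q0):
    f=lambda q:np.r_[(fk(q,k)[0]-p)*10,(RR(q).inv()*Ro.from_matrix(Rm)).as_rotvec()]
    r=least_squares(f,q0);return r.x,np.linalg.norm(r.fun)
def fit(extra=()):
    DD=D+list(extra)
    f=lambda k:np.r_[np.ravel([(fk(q,k)[0]-p)*1000 for q,p in DD]),(k[0]-.03)*20,(k[6])*20,(k[5]-.1)*5]
    r=least_squares(f,[.03,.4,.5,.35,.1,.1,0]);return r.x,np.abs(r.fun).max()
E
python3 - <<'E'
from kin import *
k,e=fit();print(k.round(4),e)
F,_=floors()
for nm,g,mo in(("S",.105,.06),("M",.12,.068),("L",.145,.08)):
  for up in(0,mo+.02):
    for tilt in(0,15,30):
      Rp=Rplace(1)@Ro.from_euler('x',-tilt,degrees=True).as_matrix()
      gpnt=F[nm]+(g+up)*u
      p=gpnt-.165*Rp[:,2]
      q,r=ik(p,Rp,k,[.3,.3,1.8,-1,.8,0]);print(nm,up,tilt,p.round(3),Rp[:,2].round(2),q.round(2),round(r,4))
E
```

```text
[-3.000e-04  4.402e-01  5.730e-01  2.330e-01  1.009e-01  6.700e-02
  1.900e-02] 0.6055480142860409
S 0 0 [0.459 0.341 0.216] [ 0.81 -0.15 -0.57] [ 0.52  0.27  2.04 -1.58  0.56  0.46] 0.0
S 0 15 [0.439 0.345 0.178] [ 0.92 -0.17 -0.34] [ 0.56  0.35  2.08 -2.02  0.78  0.89] 0.0
S 0 30 [0.43  0.346 0.136] [ 0.98 -0.18 -0.09] [ 0.58  0.46  2.09 -2.25  1.07  1.12] 0.0
S 0.08 0 [0.504 0.333 0.282] [ 0.81 -0.15 -0.57] [ 0.47  0.22  1.96 -1.37  0.53  0.18] 0.0
S 0.08 15 [0.485 0.337 0.243] [ 0.92 -0.17 -0.34] [ 0.5   0.27  2.01 -1.93  0.68  0.72] 0.0
S 0.08 30 [0.475 0.338 0.201] [ 0.98 -0.18 -0.09] [ 0.52  0.37  2.04 -2.24  0.95  1.01] 0.0
M 0 0 [0.453 0.257 0.228] [ 0.81 -0.15 -0.57] [ 0.38  0.14  2.18 -1.69  0.45  0.47] 0.0
M 0 15 [0.433 0.261 0.19 ] [ 0.92 -0.17 -0.34] [ 0.41  0.21  2.23 -2.2   0.7   0.98] 0.0
M 0 30 [0.424 0.262 0.148] [ 0.98 -0.18 -0.09] [ 0.43  0.34  2.23 -2.42  1.03  1.21] 0.0
M 0.08800000000000001 0 [0.502 0.248 0.3  ] [ 0.81 -0.15 -0.57] [ 0.33  0.09  2.06 -1.37  0.42  0.08] 0.0
M 0.08800000000000001 15 [0.483 0.252 0.262] [ 0.92 -0.17 -0.34] [ 0.35  0.14  2.13 -2.07  0.57  0.78] 0.0
M 0.08800000000000001 30 [0.474 0.253 0.22 ] [ 0.98 -0.18 -0.09] [ 0.37  0.24  2.16 -2.4   0.88  1.1 ] 0.0
L 0 0 [0.452 0.172 0.249] [ 0.81 -0.15 -0.57] [ 0.2   0.    2.27 -1.76  0.31  0.42] 0.0
L 0 15 [0.432 0.175 0.211] [ 0.92 -0.17 -0.34] [ 0.22  0.08  2.33 -2.42  0.58  1.08] 0.0
L 0 30 [0.423 0.177 0.169] [ 0.98 -0.18 -0.09] [ 0.23  0.21  2.35 -2.63  0.96  1.3 ] 0.0
L 0.1 0 [0.508 0.162 0.331] [ 0.81 -0.15 -0.57] [ 0.15 -0.02  2.12 -1.19  0.29 -0.21] 0.0
L 0.1 15 [0.489 0.165 0.293] [ 0.92 -0.17 -0.34] [ 0.17  0.01  2.2  -2.24  0.42  0.84] 0.0
L 0.1 30 [0.48  0.167 0.25 ] [ 0.98 -0.18 -0.09] [ 0.18  0.1   2.25 -2.61  0.76  1.2 ] 0.0
```

Run:
```python
from kin import *
k,e=fit()
F,_=floors()
for nm,g,mo in(("S",.105,.06),("M",.12,.068),("M",.11,.068),("L",.145,.08),("L",.13,.08)):
  for up in(0,mo+.02):
    for tilt in(3,6,10,20,30):
      Rp=Rplace(1)@Ro.from_euler('x',tilt,degrees=True).as_matrix()
      p=F[nm]+(g+up)*u-.165*Rp[:,2]
      q,r=ik(p,Rp,k,[.3,.3,1.8,-1,.8,0]);print(nm,g,round(up,3),tilt,p.round(3),q.round(2),round(r,4))
```

```text
S 0.105 0 3 [0.464 0.34  0.223] [ 0.52  0.26  2.03 -1.45  0.53  0.34] 0.0
S 0.105 0 6 [0.469 0.339 0.23 ] [ 0.51  0.26  2.02 -1.32  0.52  0.21] 0.0
S 0.105 0 10 [0.477 0.338 0.238] [ 0.49  0.25  2.   -1.14  0.51  0.02] 0.0
S 0.105 0 20 [0.499 0.334 0.257] [ 0.46  0.25  1.94 -0.71  0.55 -0.4 ] 0.0
S 0.105 0 30 [0.523 0.33  0.271] [ 0.42  0.27  1.87 -0.39  0.67 -0.7 ] 0.0
S 0.105 0.08 3 [0.509 0.332 0.289] [ 0.46  0.22  1.94 -1.24  0.52  0.05] 0.0
S 0.105 0.08 6 [0.515 0.331 0.295] [ 0.46  0.22  1.92 -1.1   0.52 -0.08] 0.0
S 0.105 0.08 10 [0.522 0.33  0.304] [ 0.44  0.22  1.9  -0.93  0.54 -0.25] 0.0
S 0.105 0.08 20 [0.544 0.326 0.322] [ 0.41  0.23  1.83 -0.57  0.64 -0.59] 0.0
S 0.105 0.08 30 [0.569 0.322 0.336] [ 0.38  0.26  1.75 -0.32  0.78 -0.82] 0.0
M 0.12 0 3 [0.458 0.256 0.235] [ 0.37  0.13  2.16 -1.53  0.42  0.31] 0.0
M 0.12 0 6 [0.463 0.255 0.242] [ 0.36  0.12  2.15 -1.36  0.41  0.14] 0.0
M 0.12 0 10 [0.471 0.254 0.25 ] [ 0.35  0.12  2.12 -1.12  0.41 -0.09] 0.0
M 0.12 0 20 [0.492 0.25  0.269] [ 0.32  0.13  2.06 -0.63  0.49 -0.58] 0.0
M 0.12 0 30 [0.517 0.245 0.283] [ 0.29  0.15 
[... 1974 characters left out ...]
2.28 -1.61  0.29  0.28] 0.0
L 0.13 0 6 [0.454 0.171 0.25 ] [ 0.19  0.    2.26 -1.36  0.28  0.03] 0.0
L 0.13 0 10 [0.462 0.17  0.259] [ 0.18  0.    2.23 -1.03  0.29 -0.31] 0.0
L 0.13 0 20 [0.483 0.166 0.277] [ 0.16  0.02  2.16 -0.48  0.42 -0.85] 0.0
L 0.13 0 30 [0.508 0.162 0.291] [ 0.13  0.05  2.08 -0.23  0.61 -1.1 ] 0.0
L 0.13 0.1 3 [0.505 0.162 0.325] [ 0.15 -0.02  2.13 -1.03  0.3  -0.35] 0.0
L 0.13 0.1 6 [0.51  0.161 0.332] [ 0.15 -0.02  2.1  -0.83  0.33 -0.55] 0.0
L 0.13 0.1 10 [0.518 0.16  0.34 ] [ 0.14 -0.02  2.07 -0.62  0.39 -0.76] 0.0
L 0.13 0.1 20 [0.54  0.156 0.359] [ 0.12  0.02  1.99 -0.32  0.57 -1.05] 0.0
L 0.13 0.1 30 [0.564 0.152 0.373] [ 0.1   0.06  1.9  -0.17  0.76 -1.19] 0.0
```

Run:
```python
from p import *
c=read_camera('side');s=get_state();R=Ro.from_quat(s['tcp_rot']).as_matrix()
for pit in(0,5):
  for zz in(.1576,.1736):
    P=Ro.from_rotvec(np.radians(pit)*R[:,0])
    pts=[s['eef_pos']+.165*R[:,2]+P.apply((zz-.165)*R[:,2]+y*R[:,1]+x*R[:,0]) for y in(-.105,.025) for x in(.016,-.016)]
    print(pit,zz,[((proj(c,p)-[250,0]+.5)*6-.5).round(0).tolist() for p in pts])
crop(c,250,40,370,140,6,'pics/s4.png')
```

```text
0 0.1576 [[475.0, 621.0], [530.0, 585.0], [234.0, 472.0], [290.0, 440.0]]
0 0.1736 [[471.0, 654.0], [526.0, 619.0], [233.0, 506.0], [289.0, 474.0]]
5 0.1576 [[475.0, 600.0], [531.0, 564.0], [233.0, 476.0], [289.0, 444.0]]
5 0.1736 [[474.0, 636.0], [529.0, 600.0], [235.0, 511.0], [290.0, 479.0]]
```

View pics/s4.png

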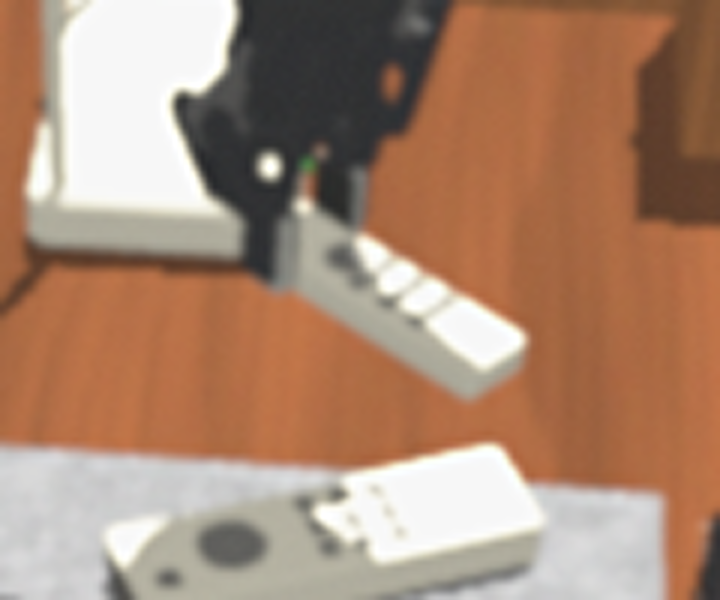

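```bash
cat >> kin.py <<'E'
def path(p,R,foot,L=.1656,n=None,half=.016):
    """straight line + slerp from the present pose; prints per-row shift rows and checks"""
    st=get_state();R0=Ro.from_quat(st["tcp_rot"]);p0=st["eef_pos"];k,e=fit()
    d,r=rel(p,R)
    n=n or int(np.ceil(max(np.linalg.norm(d)/.038,np.degrees(np.linalg.norm(r))/6.6)))
    rv=r/n;q=st["qpos"];mz=9;pr=q
    for i in range(1,n+1):
        Ri=(R0*Ro.from_rotvec(rv*i)).as_matrix();pi=p0+(np.array(p)-p0)*i/n
        q,res=ik(pi,Ri,k,q);f=pi+L*Ri[:,2]-foot*Ri[:,1]
        if i%3==0 or i==n:print(i,pi.round(3),"foot",f.round(3),"q",q.round(2),"dq",(np.abs(q-pr).max()).round(2),round(res,4))
        pr=q
    print("n",n,"rot/row",np.degrees(rv).round(2))
    for i in range(n):
        Ri=(R0*Ro.from_rotvec(rv*i)).as_matrix();print((Ri.T@((np.array(p)-p0)/n)*1000).round(0).astype(int).tolist(),end=" ")
    print()
E
python3 - <<'E'
from kin import *
F,_=floors();Rp=Rplace(1)
p=F["S"]+(.105+.14)*u-.1656*a;print(p)
path(p,Rp,.105)
plan(p,Rp)
E
```

```text
[0.5375666  0.32711817 0.33108197]
3 [ 0.544 -0.215  0.306] foot [ 0.485 -0.164  0.126] q [-0.55  0.17  1.91  0.03  0.9  -1.51] dq 0.06 0.0
6 [ 0.543 -0.107  0.311] foot [ 0.508 -0.073  0.121] q [-0.38  0.07  2.01  0.01  0.73 -1.4 ] dq 0.06 0.0
9 [0.542 0.002 0.316] foot [0.532 0.021 0.121] q [-0.18  0.03  2.06 -0.12  0.58 -1.2 ] dq 0.08 0.0
12 [0.54  0.11  0.321] foot [0.558 0.116 0.126] q [ 0.04  0.04  2.05 -0.42  0.47 -0.84] dq 0.14 0.0
15 [0.539 0.219 0.326] foot [0.585 0.213 0.136] q [ 0.25  0.1   1.98 -0.85  0.46 -0.38] dq 0.15 0.0
18 [0.538 0.327 0.331] foot [0.612 0.314 0.15 ] q [ 0.44  0.2   1.87 -1.21  0.53 -0.02] dq 0.1 0.0
n 18 rot/row [-2.97  0.82 -1.57]
[27, -24, -2] [28, -23, -3] [28, -22, -3] [29, -21, -4] [30, -20, -5] [30, -19, -5] [31, -18, -6] [31, -17, -6] [32, -16, -7] [32, -14, -7] [33, -13, -7] [33, -12, -7] [34, -11, -8] [34, -9, -8] [35, -8, -7] [35, -7, -7] [35, -5, -7] [35, -4, -7] 
N 17 row xyz mm [ 34.5 -16.4  -8.3] rot deg [-3.15  0.87 -1.67] | total [ 486.  -432.5  -31. ] [-53.5  14.8 -28.3]
```

```bash
python3 -m jog '[{"grip":1,"x":0,"y":0,"z":-30,"rx":0,"ry":0,"rz":0},{"grip":1,"x":27,"y":-24,"z":-2,"rx":-3,"ry":0.8,"rz":-1.6},{"grip":1,"x":28,"y":-23,"z":-3,"rx":-3,"ry":0.8,"rz":-1.6},{"grip":1,"x":28,"y":-22,"z":-3,"rx":-3,"ry":0.8,"rz":-1.6},{"grip":1,"x":29,"y":-21,"z":-4,"rx":-3,"ry":0.8,"rz":-1.6},{"grip":1,"x":30,"y":-20,"z":-5,"rx":-3,"ry":0.8,"rz":-1.6},{"grip":1,"x":30,"y":-19,"z":-5,"rx":-3,"ry":0.8,"rz":-1.6},{"grip":1,"x":31,"y":-18,"z":-6,"rx":-3,"ry":0.8,"rz":-1.6}]' 
python3 -m jog '[{"grip":1,"x":31,"y":-17,"z":-6,"rx":-3,"ry":0.8,"rz":-1.6},{"grip":1,"x":32,"y":-16,"z":-7,"rx":-3,"ry":0.8,"rz":-1.6},{"grip":1,"x":32,"y":-14,"z":-7,"rx":-3,"ry":0.8,"rz":-1.6},{"grip":1,"x":33,"y":-13,"z":-7,"rx":-3,"ry":0.8,"rz":-1.6},{"grip":1,"x":33,"y":-12,"z":-7,"rx":-3,"ry":0.8,"rz":-1.6},{"grip":1,"x":34,"y":-11,"z":-8,"rx":-3,"ry":0.8,"rz":-1.6},{"grip":1,"x":34,"y":-9,"z":-8,"rx":-3,"ry":0.8,"rz":-1.6},{"grip":1,"x":35,"y":-8,"z":-7,"rx":-3,"ry":0.8,"rz":-1.6}]' 
python3 -m jog '[{"grip":1,"x":35,"y":-7,"z":-7,"rx":-3,"ry":0.8,"rz":-1.6},{"grip":1,"x":35,"y":-5,"z":-7,"rx":-3,"ry":0.8,"rz":-1.6},{"grip":1,"x":35,"y":-4,"z":-7,"rx":-3,"ry":0.8,"rz":-1.6},{"grip":1,"x":0,"y":0,"z":0,"rx":0,"ry":0,"rz":0},{"grip":1,"x":0,"y":0,"z":0,"rx":0,"ry":0,"rz":0}]'
python3 - <<'E'
from kin import *
F,_=floors();Rp=Rplace(1)
s=get_state();print(s['qpos'].round(4).tolist(),s['eef_pos'].round(5).tolist())
k,e=fit();print("fk err mm",((fk(s['qpos'],k)[0]-s['eef_pos'])*1000).round(1))
plan(F["S"]+(.105+.08)*u-.1656*a,Rp)
R=Ro.from_quat(s['tcp_rot']).as_matrix()
c=read_camera('side');t=read_camera('top')
cv2.imwrite('pics/s5.png',cv2.resize(c['frame'][180:,150:430,::-1],None,fx=2.4,fy=2.4));crop(t,120,130,300,300,4,'pics/t5.png')
E
```

```text
time: 5.4
eef_pos: [0.5419, -0.0691, 0.3393]
tcp_rot: [0.849, 0.494, 0.119, 0.144]
contact_force: [0.3, -0.2, -1.1]
opening: 0.364
time: 6.07
eef_pos: [0.5369, 0.2195, 0.3507]
tcp_rot: [0.732, 0.557, 0.248, 0.303]
contact_force: [0.8, -0.9, -0.5]
opening: 0.36
time: 6.48
eef_pos: [0.5353, 0.3277, 0.3536]
tcp_rot: [0.677, 0.573, 0.293, 0.357]
contact_force: [0.2, -1.1, -0.9]
opening: 0.359
[0.4466, 0.1682, 1.877, -1.1627, 0.5514, -0.0912] [0.53529, 0.32774, 0.35364]
fk err mm [-6.8  1.5 -3.8]
N 3 row xyz mm [  0.2 -25.7   5. ] rot deg [-0.01  0.05  0.27] | total [  0.9 -77.1  14.9] [-0.   0.1  0.8]
```

View pics/s5.png

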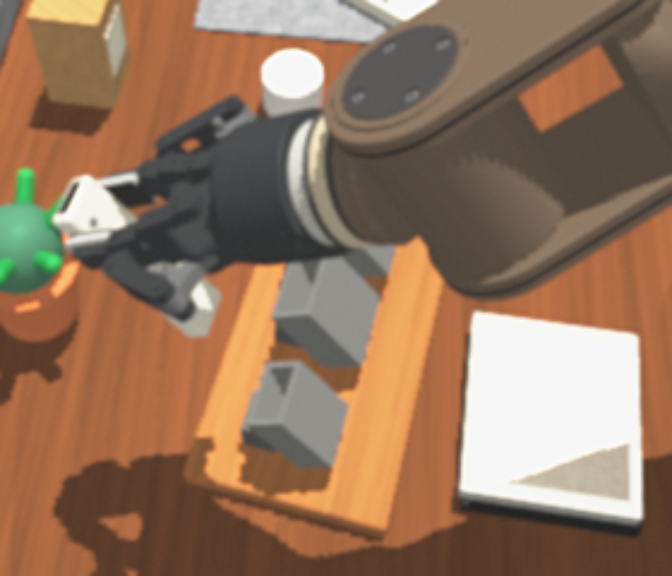

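View pics/t5.png

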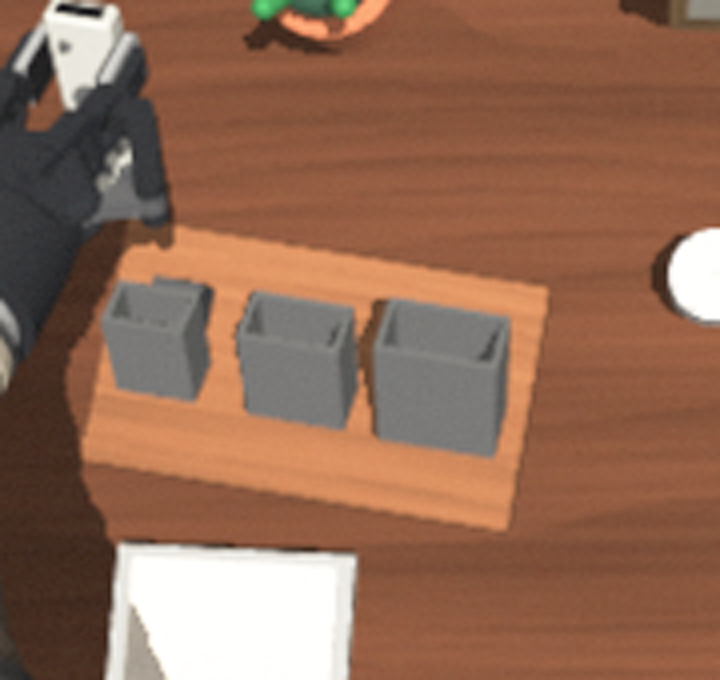

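```bash
python3 -m jog '[{"grip":1,"x":0,"y":-25,"z":5,"rx":0,"ry":0,"rz":0.3},{"grip":1,"x":0,"y":-26,"z":5,"rx":0,"ry":0,"rz":0.3},{"grip":1,"x":1,"y":-26,"z":5,"rx":0,"ry":0,"rz":0.2},{"grip":1,"x":0,"y":0,"z":0,"rx":0,"ry":0,"rz":0},{"grip":1,"x":0,"y":0,"z":0,"rx":0,"ry":0,"rz":0}]'
python3 - <<'E'
from kin import *
F,_=floors();Rp=Rplace(1)
s=get_state();print(s['qpos'].round(4).tolist(),s['eef_pos'].round(5).tolist())
D.append(([0.4466, 0.1682, 1.877, -1.1627, 0.5514, -0.0912],[0.53529, 0.32774, 0.35364]))
k,e=fit([(s['qpos'],s['eef_pos'])]);print(k.round(4),e)
for up in(.08,.06,.04,.02,.01,0):print(up,ik(F["S"]+(.105+up)*u-.1656*a,Rp,k,s['qpos'])[0].round(3))
plan(F["S"]+(.105+.08)*u-.1656*a,Rp)
R=Ro.from_quat(s['tcp_rot']).as_matrix()
c=read_camera('side');t=read_camera('top')
for nm,cc,o,kk in(("side",c,(220,250),6),("top",t,(130,160),7)):
  for pit in(0,4):
    P=Ro.from_rotvec(np.radians(pit)*R[:,0])
    print(nm,pit,[[((proj(cc,s['eef_pos']+.1656*R[:,2]+P.apply(z*R[:,2]-.105*R[:,1]+x*R[:,0]))-o+.5)*kk-.5).round(0).tolist() for x in(.016,-.016)] for z in(-.008,.008)])
crop(c,220,250,340,350,6,'pics/s6.png');crop(t,130,160,230,245,7,'pics/t6.png')
E
```

```text
time: 7.0
eef_pos: [0.505, 0.3308, 0.2828]
tcp_rot: [0.682, 0.567, 0.294, 0.356]
contact_force: [-0.6, 0.8, -0.5]
opening: 0.36
[0.476, 0.2168, 1.9679, -1.3813, 0.5381, 0.1974] [0.50496, 0.33084, 0.28275]
[-0.0007  0.4426  0.5731  0.2405  0.1009  0.0758  0.02  ] 0.6131345937652717
0.08 [ 0.48   0.218  1.968 -1.385  0.535  0.202]
0.06 [ 0.493  0.228  1.992 -1.437  0.54   0.271]
0.04 [ 0.506  0.24   2.015 -1.487  0.546  0.34 ]
0.02 [ 0.52   0.254  2.035 -1.536  0.555  0.408]
0.01 [ 0.527  0.262  2.045 -1.56   0.56   0.441]
0 [ 0.534  0.27   2.055 -1.583  0.565  0.475]
N 1 row xyz mm [ 2.1 -1.6 -0.9] rot deg [-0.    0.36 -0.09] | total [ 2.1 -1.6 -0.9] [-0.   0.4 -0.1]
side 0 [[[224.0, 566.0], [259.0, 459.0]], [[178.0, 568.0], [214.0, 462.0]]]
side 4 [[[243.0, 564.0], [278.0, 456.0]], [[200.0, 567.0], [235.0, 461.0]]]
top 0 [[[138.0, 293.0], [237.0, 309.0]], [[155.0, 256.0], [253.0, 272.0]]]
top 4 [[[129.0, 308.0], [229.0, 325.0]], [[148.0, 273.0], [246.0, 290.0]]]
```

View pics/s6.png

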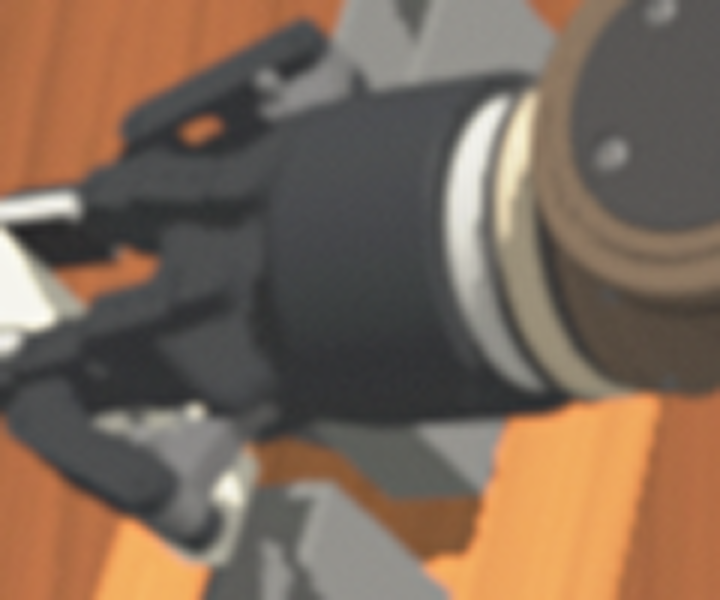

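View pics/t6.png

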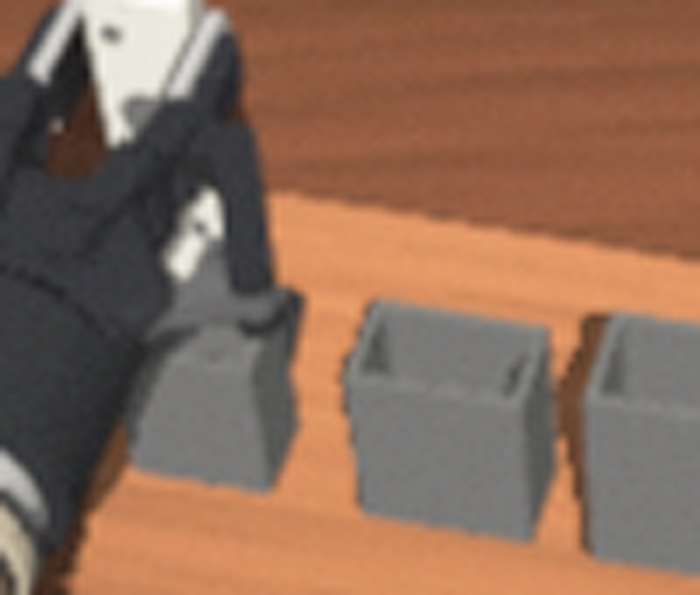

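```bash
python3 -m jog '[{"grip":1,"x":2,"y":-3,"z":0,"rx":0,"ry":0.3,"rz":-0.1},{"grip":1,"x":0,"y":-10,"z":0,"rx":0,"ry":0,"rz":0},{"grip":1,"x":0,"y":-10,"z":0,"rx":0,"ry":0,"rz":0},{"grip":1,"x":0,"y":-6,"z":0,"rx":0,"ry":0,"rz":0},{"grip":1,"x":0,"y":0,"z":0,"rx":0,"ry":0,"rz":0}]'
python3 - <<'E'
from kin import *
F,_=floors();Rp=Rplace(1)
s=get_state();print(s['qpos'].round(3).tolist(),s['contact_force'].round(1),s['wrist_torque'].round(2))
plan(F["S"]+(.105+.025)*u-.1656*a,Rp)
c=read_camera('side');t=read_camera('top')
crop(c,180,250,320,370,5,'pics/s7.png');crop(t,130,160,230,245,7,'pics/t7.png')
E
```

```text
time: 7.52
eef_pos: [0.4893, 0.3373, 0.2608]
tcp_rot: [0.68, 0.568, 0.298, 0.355]
contact_force: [-0.9, -0.5, -1.1]
opening: 0.363
[0.499, 0.234, 1.997, -1.458, 0.542, 0.3] [-0.9 -0.5 -1.1] [0.1  0.49 0.04]
N 1 row xyz mm [ -1.6 -29.2   0. ] rot deg [ 0.2  -0.14 -0.09] | total [ -1.6 -29.2   0. ] [ 0.2 -0.1 -0.1]
```

View pics/s7.png

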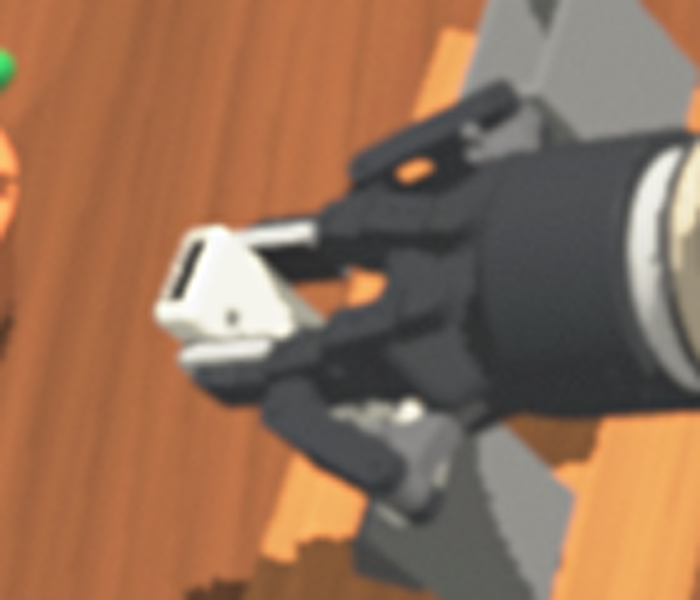

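View pics/t7.png

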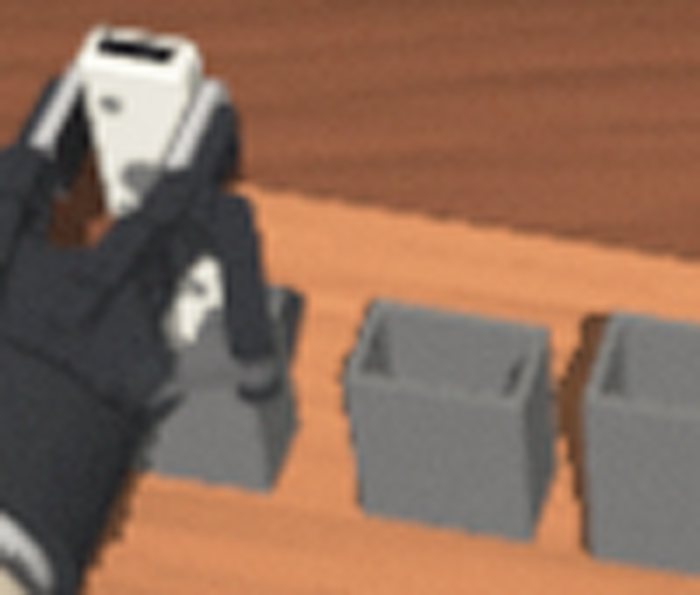

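```bash
python3 -m jog '[{"grip":1,"x":-1,"y":-8,"z":0,"rx":0.2,"ry":0,"rz":0},{"grip":1,"x":0,"y":-8,"z":0,"rx":0,"ry":0,"rz":0},{"grip":1,"x":0,"y":-7,"z":0,"rx":0,"ry":0,"rz":0},{"grip":1,"x":0,"y":0,"z":0,"rx":0,"ry":0,"rz":0}]'
python3 - <<'E'
from kin import *
F,_=floors();Rp=Rplace(1)
s=get_state();print(s['qpos'].round(3).tolist(),s['contact_force'].round(1),s['wrist_torque'].round(2))
plan(F["S"]+(.105+.025)*u-.1656*a,Rp)
c=read_camera('side')
crop(c,180,250,320,370,5,'pics/s8.png')
E
```

```text
time: 7.95
eef_pos: [0.4754, 0.3385, 0.2407]
tcp_rot: [0.681, 0.569, 0.296, 0.353]
contact_force: [-0.7, -0.0, -0.7]
opening: 0.362
[0.513, 0.248, 2.025, -1.511, 0.548, 0.374] [-0.7 -0.  -0.7] [ 0.07  0.49 -0.07]
N 1 row xyz mm [-0.2 -4.7 -0.1] rot deg [-0.1  -0.1  -0.03] | total [-0.2 -4.7 -0.1] [-0.1 -0.1 -0. ]
```

View pics/s8.png

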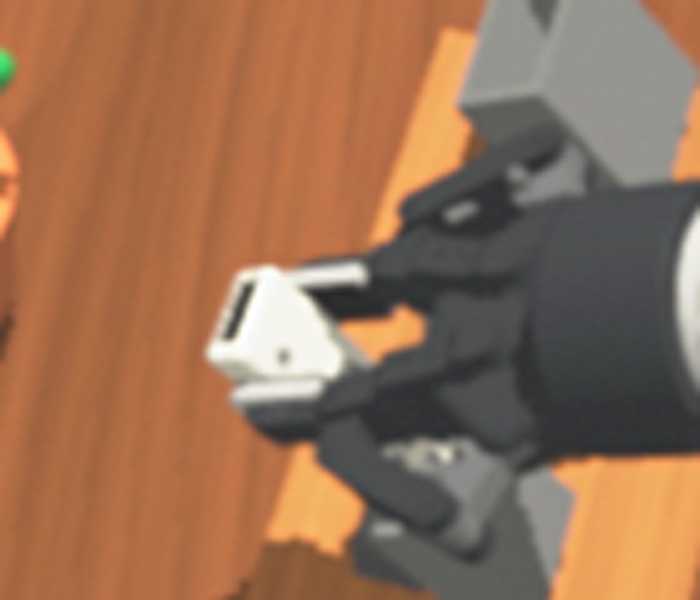

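```bash
python3 -m jog '[{"grip":0.55,"x":0,"y":0,"z":0,"rx":0,"ry":0,"rz":0},{"grip":0.5,"x":0,"y":0,"z":0,"rx":0,"ry":0,"rz":0},{"grip":0.45,"x":0,"y":0,"z":0,"rx":0,"ry":0,"rz":0},{"grip":0.45,"x":0,"y":0,"z":0,"rx":0,"ry":0,"rz":0}]'
python3 - <<'E'
from kin import *
c=read_camera('side');t=read_camera('top')
crop(c,180,250,320,370,5,'pics/s9.png');crop(t,130,160,230,245,7,'pics/t9.png')
E
```

```text
time: 8.33
eef_pos: [0.4769, 0.3388, 0.243]
tcp_rot: [0.68, 0.568, 0.298, 0.354]
contact_force: [-0.0, 0.4, 1.1]
opening: 0.546
```

View pics/s9.png

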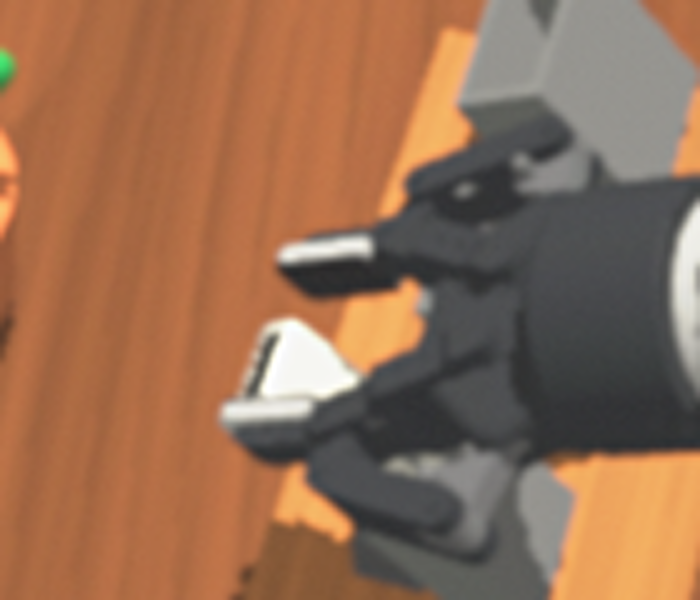

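View pics/t9.png

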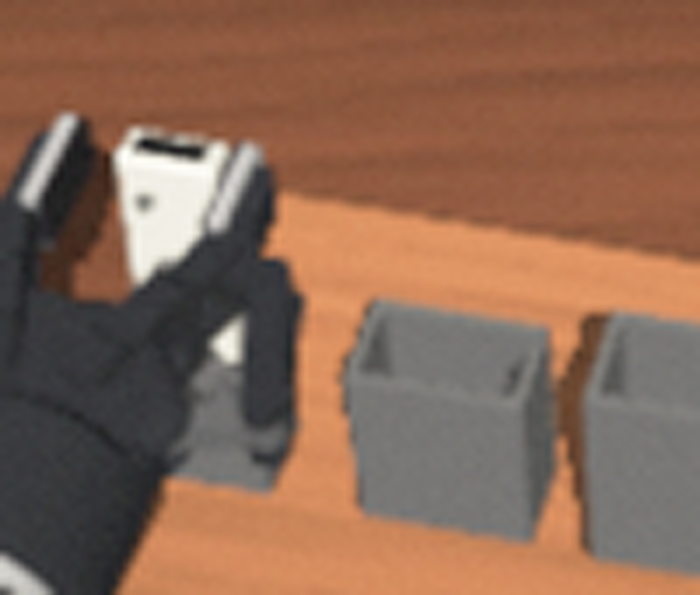

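```bash
python3 -m jog '[{"grip":0.45,"x":-4,"y":0,"z":0,"rx":0,"ry":0,"rz":0},{"grip":0.45,"x":0,"y":0,"z":-15,"rx":0,"ry":0,"rz":0},{"grip":0.45,"x":0,"y":0,"z":-25,"rx":0,"ry":0,"rz":0},{"grip":0.45,"x":0,"y":0,"z":-30,"rx":0,"ry":0,"rz":0},{"grip":0.45,"x":0,"y":10,"z":-30,"rx":0,"ry":0,"rz":0}]'
python3 - <<'E'
from kin import *
s=get_state();print(s['qpos'].round(3).tolist())
c=read_camera('side');t=read_camera('top')
crop(c,200,260,320,370,6,'pics/s10.png');crop(t,130,160,230,245,7,'pics/t10.png')
E
```

```text
time: 8.85
eef_pos: [0.399, 0.3473, 0.3059]
tcp_rot: [0.681, 0.57, 0.295, 0.353]
contact_force: [-0.7, 0.7, -0.5]
opening: 0.551
[0.608, 0.036, 2.119, -1.298, 0.644, 0.187]
```

View pics/s10.png

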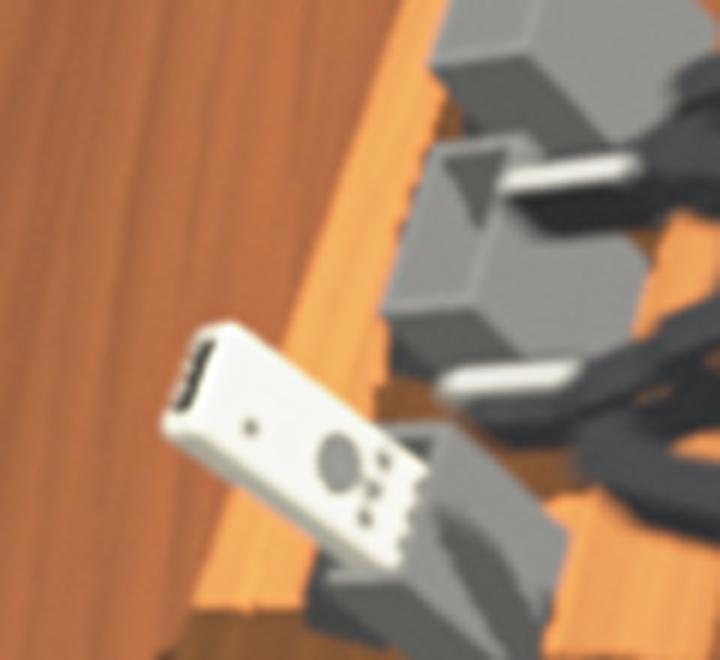

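View pics/t10.png

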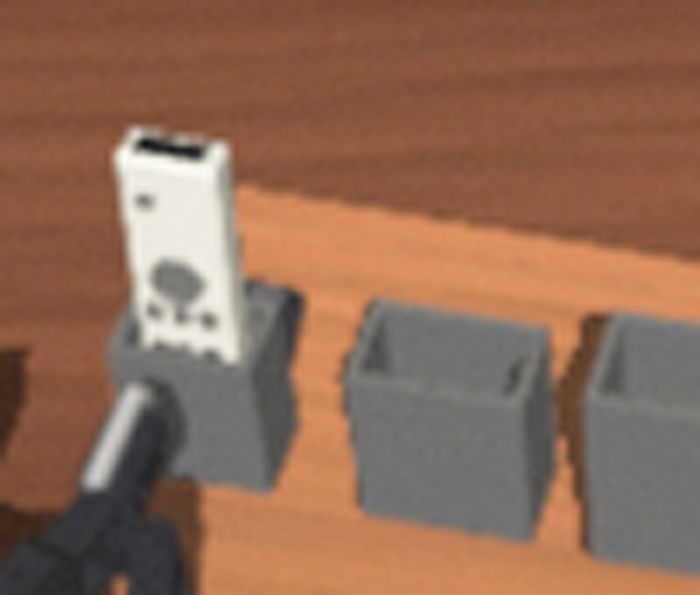

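```bash
cat >> h.py <<'E'
def upx(p,x0,y0,k): return ((p[0]+.5)/k-.5+x0,(p[1]+.5)/k-.5+y0)
E
python3 - <<'E'
from kin import *
F,_=floors();c=read_camera('side');t=read_camera('top')
for n,a_,b in(("back+y",(133,128),(165,412)),("back-y",(226,138),(205,327)),("front-y",(222,165),(240,322)),("front+y",(117,156),(188,437))):
    X=tri((t,c),(upx(a_,130,160,7),upx(b,200,260,6)));d=X-F["S"];print(n,X.round(4),"u",(d@u).round(4),"y",(d@ey).round(4),"xp",(d@a).round(4), (proj(t,X)-upx(a_,130,160,7)).round(1))
# prediction for the medium grasp
th=np.radians(-32.7);hx=np.array([np.cos(th),np.sin(th),0])
s=get_state()
E
```

```text
back+y [0.6224 0.3259 0.1378] u 0.1346 y 0.0138 xp 0.0139 [-0.   0.1]
back-y [0.6179 0.2985 0.1334] u 0.1313 y -0.014 xp 0.0167 [-0.   0.8]
front-y [0.6085 0.2983 0.1378] u 0.1296 y -0.0158 xp 0.0067 [-0.  1.]
front+y [0.6149 0.3313 0.1356] u 0.1281 y 0.0178 xp 0.0083 [ 0.  -0.3]
```

```bash
cat >> kin.py <<'E'
def grasp(c,yaw,gx,tipz,tilt,Ltip):
    th=np.radians(yaw);h=np.array([np.cos(th),np.sin(th),0])
    R=Rdown(yaw+90)@Ro.from_euler('x',tilt,degrees=True).as_matrix()
    tip=np.array([c[0],c[1],0])+gx*h+np.array([0,0,tipz]);return tip-Ltip*R[:,2],R
D.append(([0.476, 0.2168, 1.9679, -1.3813, 0.5381, 0.1974],[0.50496, 0.33084, 0.28275]))
E
python3 - <<'E'
from kin import *
p,R=grasp((.524,-.1365),-32.7,.042,.0115,20,.170)
print(p.round(4),R.round(2).tolist())
path(p-.07*R[:,2]+[0,0,.03],R,0,.17)
k,_=fit();print(ik(p,R,k,[-.5,.4,1.8,0,.9,-1.5]))
E
```

```text
[ 0.6083 -0.1906  0.1712] [[0.54, 0.79, -0.29], [0.84, -0.51, 0.18], [0.0, -0.34, -0.94]]
3 [0.443 0.245 0.301] foot [0.553 0.223 0.173] q [ 0.36 -0.03  2.17 -0.8   0.5  -0.33] dq 0.21 0.0
6 [0.486 0.141 0.293] foot [0.562 0.126 0.142] q [ 0.1  -0.02  2.15 -0.25  0.56 -0.95] dq 0.18 0.0
9 [0.529 0.038 0.285] foot [0.568 0.033 0.12 ] q [-0.12  0.07  2.07  0.    0.77 -1.28] dq 0.08 0.0
12 [ 0.571 -0.066  0.277] foot [ 0.572 -0.056  0.108] q [-0.3   0.21  1.92  0.06  1.03 -1.42] dq 0.09 0.0
15 [ 0.614 -0.169  0.27 ] foot [ 0.577 -0.143  0.106] q [-0.43  0.38  1.72  0.05  1.3  -1.48] dq 0.09 0.0
16 [ 0.628 -0.204  0.267] foot [ 0.579 -0.172  0.107] q [-0.47  0.45  1.64  0.03  1.4  -1.48] dq 0.1 0.0
n 16 rot/row [ 4.63 -0.47  1.44]
[-31, 9, 18] [-31, 12, 17] [-31, 14, 17] [-30, 16, 16] [-30, 18, 14] [-29, 20, 13] [-28, 21, 12] [-28, 23, 10] [-27, 24, 8] [-26, 26, 7] [-26, 27, 5] [-25, 28, 3] [-24, 29, 1] [-23, 29, -1] [-23, 29, -4] [-22, 30, -6] 
(array([-0.46687525,  0.53357712,  1.72443713,  0.0376113 ,  1.23113403,
       -1.48570687]), np.float64(1.4806740937937107e-09))
```

```bash
python3 -m jog '[{"grip":0.25,"x":0,"y":33,"z":-23,"rx":0,"ry":0,"rz":0},{"grip":0.25,"x":-31,"y":9,"z":18,"rx":4.6,"ry":-0.5,"rz":1.4},{"grip":0.25,"x":-31,"y":12,"z":17,"rx":4.6,"ry":-0.5,"rz":1.4},{"grip":0.25,"x":-31,"y":14,"z":17,"rx":4.6,"ry":-0.5,"rz":1.4},{"grip":0.25,"x":-30,"y":16,"z":16,"rx":4.6,"ry":-0.5,"rz":1.4},{"grip":0.25,"x":-30,"y":18,"z":14,"rx":4.6,"ry":-0.5,"rz":1.4},{"grip":0.25,"x":-29,"y":20,"z":13,"rx":4.6,"ry":-0.5,"rz":1.4},{"grip":0.25,"x":-28,"y":21,"z":12,"rx":4.6,"ry":-0.5,"rz":1.4}]' 
python3 -m jog '[{"grip":0.25,"x":-28,"y":23,"z":10,"rx":4.6,"ry":-0.5,"rz":1.4},{"grip":0.25,"x":-27,"y":24,"z":8,"rx":4.6,"ry":-0.5,"rz":1.4},{"grip":0.25,"x":-26,"y":26,"z":7,"rx":4.6,"ry":-0.5,"rz":1.4},{"grip":0.25,"x":-26,"y":27,"z":5,"rx":4.6,"ry":-0.5,"rz":1.4},{"grip":0.25,"x":-25,"y":28,"z":3,"rx":4.6,"ry":-0.5,"rz":1.4},{"grip":0.25,"x":-24,"y":29,"z":1,"rx":4.6,"ry":-0.5,"rz":1.4},{"grip":0.25,"x":-23,"y":29,"z":-1,"rx":4.6,"ry":-0.5,"rz":1.4},{"grip":0.25,"x":-23,"y":29,"z":-4,"rx":4.6,"ry":-0.5,"rz":1.4}]'
python3 - <<'E'
from kin import *
p,R=grasp((.524,-.1365),-32.7,.042,.0115,20,.170)
path(p-.05*R[:,2],R,0,.17)
E
```

```text
time: 9.72
eef_pos: [0.5, 0.1081, 0.3303]
tcp_rot: [0.806, 0.558, 0.137, 0.144]
contact_force: [1.0, -0.4, -0.1]
opening: 0.75
time: 10.38
eef_pos: [0.6151, -0.1681, 0.3132]
tcp_rot: [0.864, 0.487, -0.061, -0.113]
contact_force: [0.5, 0.6, 0.2]
opening: 0.748
3 [ 0.623 -0.2    0.218] foot [ 0.574 -0.168  0.058] q [-0.47  0.5   1.68  0.04  1.32 -1.48] dq 0.06 0.0
n 3 rot/row [1.75 0.07 0.5 ]
[-8, 15, 29] [-8, 16, 28] [-8, 17, 28]
```

```bash
python3 -m jog '[{"grip":0.25,"x":-8,"y":15,"z":29,"rx":1.8,"ry":0,"rz":0.5},{"grip":0.25,"x":-8,"y":16,"z":28,"rx":1.8,"ry":0,"rz":0.5},{"grip":0.25,"x":-8,"y":17,"z":28,"rx":1.6,"ry":0,"rz":0.5},{"grip":0.25,"x":0,"y":0,"z":0,"rx":0,"ry":0,"rz":0}]'
python3 - <<'E'
from kin import *
p,R=grasp((.524,-.1365),-32.7,.042,.0115,20,.170)
plan(p,R)
c=read_camera('side');t=read_camera('top')
crop(c,220,70,370,210,5,'pics/s11.png');crop(t,320,140,460,270,5,'pics/t11.png')
E
```

```text
time: 10.72
eef_pos: [0.6187, -0.1988, 0.2099]
tcp_rot: [0.864, 0.472, -0.087, -0.155]
contact_force: [-1.4, 1.0, -1.1]
opening: 0.75
N 2 row xyz mm [ 0.7  0.5 20.4] rot deg [-0.23  0.14 -0.03] | total [ 1.5  1.1 40.9] [-0.5  0.3 -0.1]
```

View pics/s11.png

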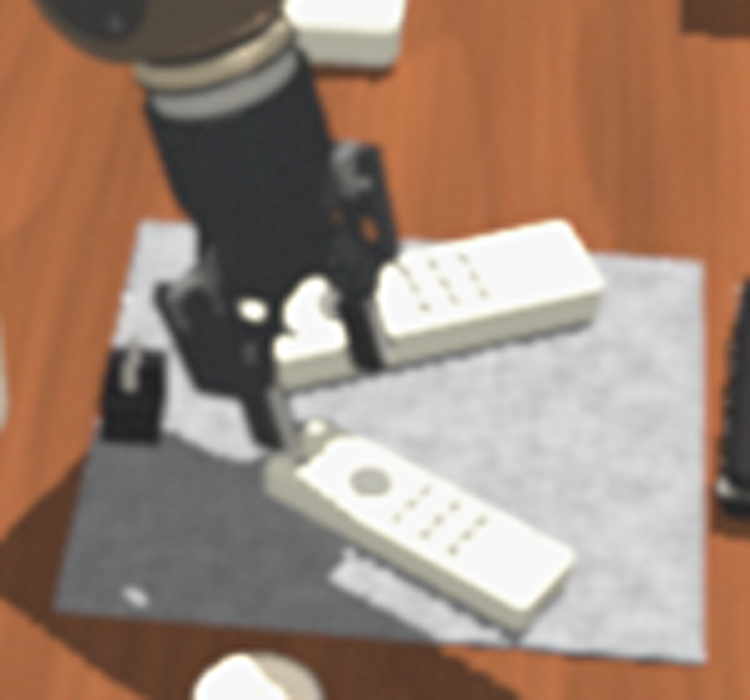

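View pics/t11.png

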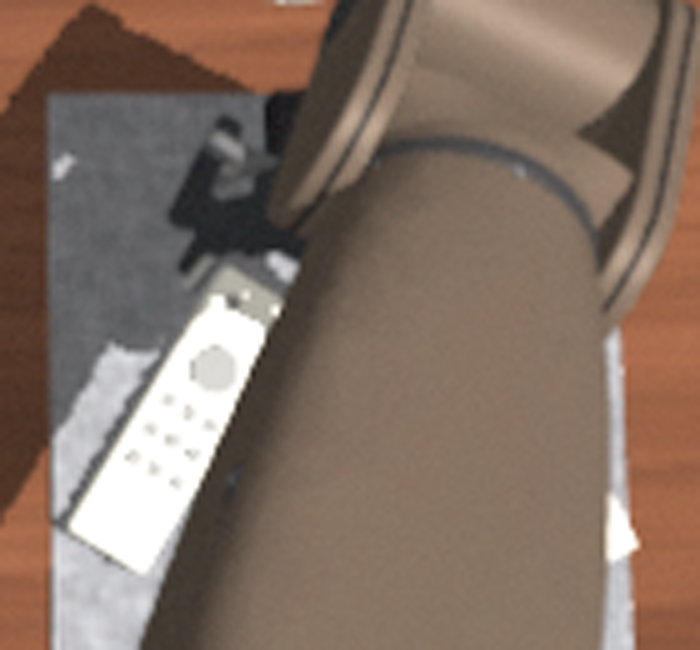

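```bash
python3 -m jog '[{"grip":0.25,"x":1.5,"y":1,"z":20,"rx":-0.5,"ry":0.3,"rz":0},{"grip":0.25,"x":0,"y":0,"z":14,"rx":0,"ry":0,"rz":0},{"grip":0.25,"x":0,"y":0,"z":6,"rx":0,"ry":0,"rz":0},{"grip":0.25,"x":0,"y":0,"z":0,"rx":0,"ry":0,"rz":0}]' 50
python3 - <<'E'
from kin import *
p,R=grasp((.524,-.1365),-32.7,.042,.0115,20,.170)
plan(p,R)
c=read_camera('side');t=read_camera('top')
crop(c,220,70,370,210,5,'pics/s12.png')
E
```

```text
time: 11.15
eef_pos: [0.6115, -0.1881, 0.1818]
tcp_rot: [0.864, 0.475, -0.079, -0.147]
contact_force: [-0.2, -0.4, -0.4]
opening: 0.749
N 1 row xyz mm [-3.8  2.2 10.4] rot deg [ 0.84 -0.09  0.27] | total [-3.8  2.2 10.4] [ 0.8 -0.1  0.3]
```

View pics/s12.png

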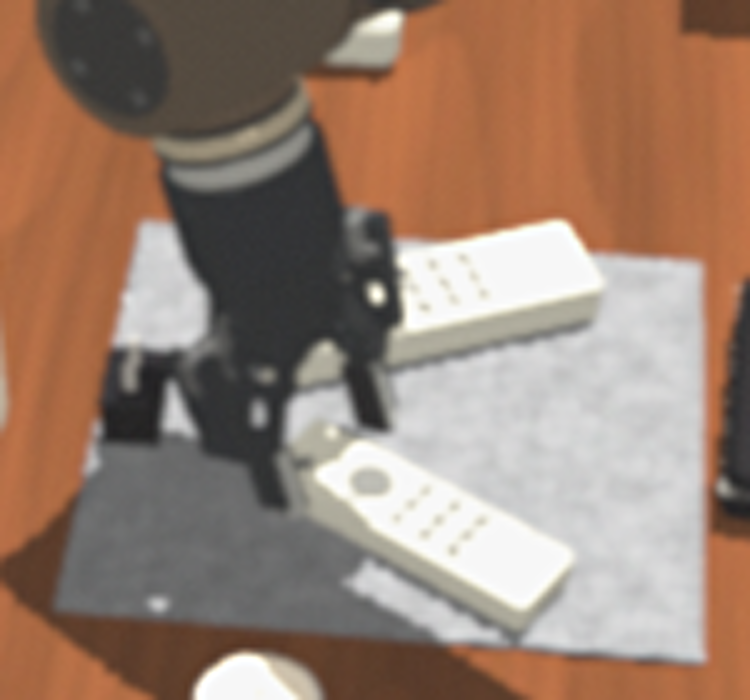

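```bash
python3 -m jog '[{"grip":0.25,"x":-3.8,"y":2.2,"z":5,"rx":0.8,"ry":0,"rz":0.3},{"grip":0.25,"x":0,"y":0,"z":4,"rx":0,"ry":0,"rz":0},{"grip":0.25,"x":0,"y":0,"z":0,"rx":0,"ry":0,"rz":0},{"grip":0.25,"x":0,"y":0,"z":0,"rx":0,"ry":0,"rz":0}]' 50
python3 - <<'E'
from kin import *
p,R=grasp((.524,-.1365),-32.7,.042,.0115,20,.170)
plan(p,R)
c=read_camera('side');t=read_camera('top')
crop(c,220,70,370,210,5,'pics/s13.png')
E
```

```text
time: 11.58
eef_pos: [0.6094, -0.1919, 0.1731]
tcp_rot: [0.865, 0.471, -0.082, -0.152]
contact_force: [-1.1, -0.3, -0.2]
opening: 0.747
N 1 row xyz mm [ 0.5 -0.9  2.3] rot deg [ 0.15 -0.13 -0.08] | total [ 0.5 -0.9  2.3] [ 0.2 -0.1 -0.1]
```

View pics/s13.png

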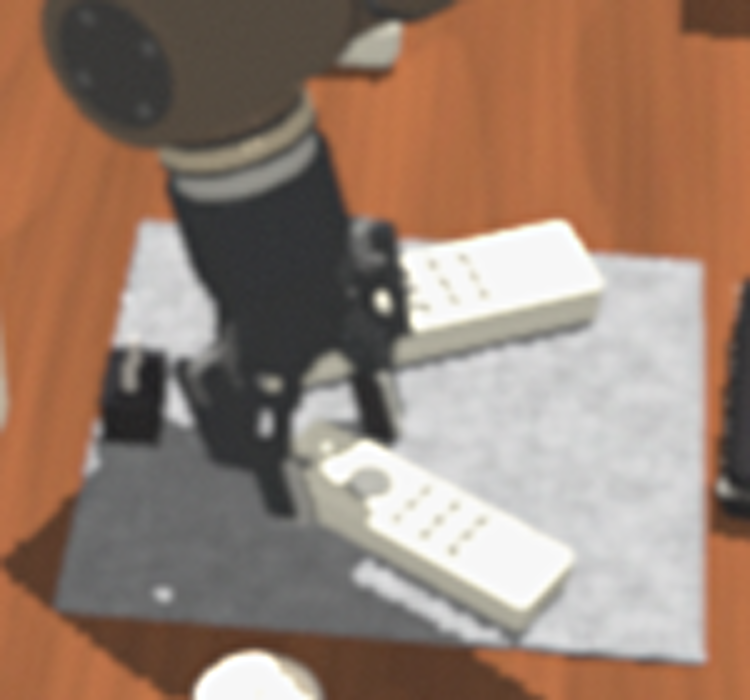

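```bash
python3 -m jog '[{"grip":0.35,"x":0,"y":0,"z":1.5,"rx":0,"ry":0,"rz":0},{"grip":1,"x":0,"y":0,"z":0,"rx":0,"ry":0,"rz":0},{"grip":1,"x":0,"y":0,"z":0,"rx":0,"ry":0,"rz":0},{"grip":1,"x":0,"y":0,"z":0,"rx":0,"ry":0,"rz":0},{"grip":1,"x":0,"y":0,"z":0,"rx":0,"ry":0,"rz":0},{"grip":1,"x":0,"y":0,"z":0,"rx":0,"ry":0,"rz":0}]' 60
python3 -c "
from kin import *
s=get_state();R=Ro.from_quat(s['tcp_rot']).as_matrix();print(s['eef_pos'],'axis at z=.014: L',(s['eef_pos'][2]-.014)/-R[2,2],'pt',s['eef_pos']+R[:,2]*(s['eef_pos'][2]-.014)/-R[2,2], 'tilt',np.degrees(np.arccos(-R[2,2])))"
python3 -m jog '[{"grip":1,"x":0,"y":-2,"z":-5,"rx":0,"ry":0,"rz":0},{"grip":1,"x":0,"y":-5,"z":-14,"rx":0,"ry":0,"rz":0},{"grip":1,"x":0,"y":-10,"z":-28,"rx":0,"ry":0,"rz":0},{"grip":1,"x":0,"y":-10,"z":-28,"rx":0,"ry":0,"rz":0},{"grip":1,"x":0,"y":-10,"z":-28,"rx":0,"ry":0,"rz":0},{"grip":1,"x":0,"y":-10,"z":-28,"rx":0,"ry":0,"rz":0},{"grip":1,"x":0,"y":0,"z":0,"rx":0,"ry":0,"rz":0},{"grip":1,"x":0,"y":0,"z":0,"rx":0,"ry":0,"rz":0}]'
python3 - <<'E'
from kin import *
F,_=floors();Rp=Rplace(1)@Ro.from_euler('x',20,degrees=True).as_matrix()
p=F["M"]+(.118+.14)*u-.1673*Rp[:,2];print(p)
path(p,Rp,.118)
c=read_camera('side')
crop(c,220,20,370,160,5,'pics/s14.png')
s=get_state();R=Ro.from_quat(s['tcp_rot']).as_matrix()
hx=(Ro.from_matrix(R)*Ro.from_euler('x',-20,degrees=True)).as_matrix() # remote-aligned
for pit in(0,4):
  Q=hx@Ro.from_euler('x',pit,degrees=True).as_matrix();o=s['eef_pos']+.1673*R[:,2]
  print(pit,[((proj(c,o+Q@np.array([x,y,z]))-(220,20)+.5)*5-.5).round(0).tolist() for y,x,z in((-.118,.0215,-.01),(-.118,-.0215,-.01),(-.118,.0215,.01),(-.118,-.0215,.01))])
E
```

```text
time: 12.18
eef_pos: [0.6093, -0.1917, 0.1722]
tcp_rot: [0.865, 0.472, -0.081, -0.151]
contact_force: [2.2, -0.6, 1.2]
opening: 0.486
[ 0.60930011 -0.19167406  0.17219672] axis at z=.014: L 0.1680910039264925 pt [ 0.56169837 -0.16065055  0.014     ] tilt 19.75655608314992
time: 12.85
eef_pos: [0.6096, -0.192, 0.3146]
tcp_rot: [0.865, 0.472, -0.08, -0.149]
contact_force: [-0.0, -0.4, -2.1]
opening: 0.489
[0.56909506 0.23609642 0.38379082]
3 [ 0.599 -0.085  0.332] foot [ 0.483 -0.018  0.179] q [-0.32  0.22  1.8   0.06  1.22 -1.43] dq 0.08 0.0
6 [0.589 0.022 0.349] foot [0.505 0.065 0.169] q [-0.14  0.13  1.87  0.02  1.   -1.34] dq 0.07 0.0
9 [0.579 0.129 0.366] foot [0.534 0.149 0.169] q [ 0.06  0.09  1.88 -0.12  0.8  -1.16] dq 0.07 0.0
12 [0.569 0.236 0.384] foot [0.567 0.236 0.18 ] q [ 0.26  0.11  1.85 -0.41  0.66 -0.88] dq 0.11 0.0
n 12 rot/row [-4.48  0.25 -1.94]
[28, -23, 2] [29, -22, 0] [30, -21, -1] [30, -20, -3] [31, -18, -4] [32, -17, -5] [32, -15, -6] [33, -14, -7] [33, -12, -8] [34, -10, -9] [34, -8, -10] [34, -7, -10] 
0 [[549.0, 627.0], [607.0, 572.0], [544.0, 663.0], [601.0, 608.0]]
4 [[549.0, 611.0], [607.0, 556.0], [547.0, 649.0], [604.0, 594.0]]
```

View pics/s14.png

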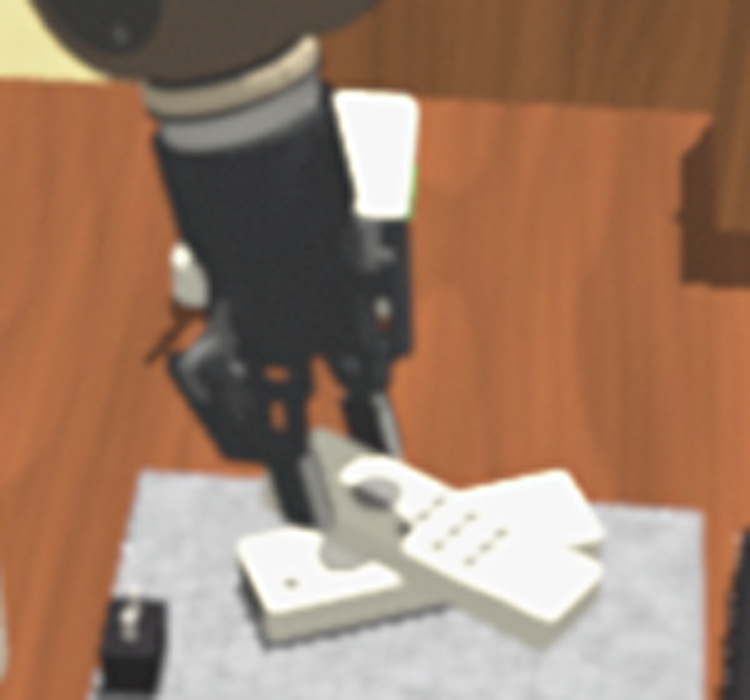

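```bash
python3 -m jog '[{"grip":1,"x":28,"y":-23,"z":2,"rx":-4.5,"ry":0.2,"rz":-1.9},{"grip":1,"x":29,"y":-22,"z":0,"rx":-4.5,"ry":0.2,"rz":-1.9},{"grip":1,"x":30,"y":-21,"z":-1,"rx":-4.5,"ry":0.2,"rz":-1.9},{"grip":1,"x":30,"y":-20,"z":-3,"rx":-4.5,"ry":0.2,"rz":-1.9},{"grip":1,"x":31,"y":-18,"z":-4,"rx":-4.5,"ry":0.2,"rz":-1.9},{"grip":1,"x":32,"y":-17,"z":-5,"rx":-4.5,"ry":0.2,"rz":-1.9},{"grip":1,"x":32,"y":-15,"z":-6,"rx":-4.5,"ry":0.2,"rz":-1.9},{"grip":1,"x":33,"y":-14,"z":-7,"rx":-4.5,"ry":0.2,"rz":-1.9}]' 
python3 -m jog '[{"grip":1,"x":33,"y":-12,"z":-8,"rx":-4.5,"ry":0.2,"rz":-1.9},{"grip":1,"x":34,"y":-10,"z":-9,"rx":-4.5,"ry":0.2,"rz":-1.9},{"grip":1,"x":34,"y":-8,"z":-10,"rx":-4.5,"ry":0.2,"rz":-1.9},{"grip":1,"x":34,"y":-7,"z":-10,"rx":-4.5,"ry":0.2,"rz":-1.9},{"grip":1,"x":0,"y":0,"z":0,"rx":0,"ry":0,"rz":0},{"grip":1,"x":0,"y":0,"z":0,"rx":0,"ry":0,"rz":0},{"grip":1,"x":0,"y":0,"z":0,"rx":0,"ry":0,"rz":0}]'
python3 - <<'E'
from kin import *
F,_=floors();Rp=Rplace(1)@Ro.from_euler('x',20,degrees=True).as_matrix()
plan(F["M"]+(.120+.083)*u-.168*Rp[:,2],Rp)
E
```

```text
time: 13.57
eef_pos: [0.5822, 0.0954, 0.3545]
tcp_rot: [0.801, 0.581, 0.099, 0.106]
contact_force: [0.2, 0.0, -1.1]
opening: 0.487
time: 14.15
eef_pos: [0.5707, 0.2364, 0.3771]
tcp_rot: [0.735, 0.61, 0.185, 0.232]
contact_force: [0.7, -0.3, -1.4]
opening: 0.482
N 2 row xyz mm [ -0.3 -24.5   6. ] rot deg [-0.25  0.41 -0.05] | total [ -0.5 -49.   12.2] [-0.5  0.8 -0.1]
```

```bash
python3 -m jog '[{"grip":1,"x":0,"y":-25,"z":6,"rx":-0.2,"ry":0.4,"rz":0},{"grip":1,"x":-0.5,"y":-24,"z":6,"rx":-0.3,"ry":0.4,"rz":0},{"grip":1,"x":0,"y":0,"z":0,"rx":0,"ry":0,"rz":0},{"grip":1,"x":0,"y":0,"z":0,"rx":0,"ry":0,"rz":0},{"grip":1,"x":0,"y":0,"z":0,"rx":0,"ry":0,"rz":0}]'
python3 - <<'E'
from kin import *
F,_=floors();Rp=Rplace(1)@Ro.from_euler('x',20,degrees=True).as_matrix()
plan(F["M"]+(.120+.083)*u-.168*Rp[:,2],Rp)
c=read_camera('side');t=read_camera('top')
s=get_state();R=Ro.from_quat(s['tcp_rot']).as_matrix();print(s['qpos'].round(3))
hx=(Ro.from_matrix(R)*Ro.from_euler('x',-20,degrees=True)).as_matrix()
for nm,cc,oo,k in(("side",c,(200,220),5),("top",t,(150,160),6)):
 for pit in(0,4):
  Q=hx@Ro.from_euler('x',pit,degrees=True).as_matrix();o=s['eef_pos']+.168*R[:,2]
  print(nm,pit,[((proj(cc,o+Q@np.array([x,y,z]))-oo+.5)*k-.5).round(0).tolist() for y,x,z in((-.12,.0215,-.01),(-.12,-.0215,-.01),(-.12,.0215,.01),(-.12,-.0215,.01))])
crop(c,200,220,340,340,5,'pics/s15.png');crop(t,150,160,260,260,6,'pics/t15.png')
E
```

```text
time: 14.57
eef_pos: [0.5395, 0.241, 0.3424]
tcp_rot: [0.732, 0.61, 0.196, 0.232]
contact_force: [0.5, -0.1, -0.1]
opening: 0.488
N 1 row xyz mm [ 0.4 -3.4  1.4] rot deg [ 0.35 -0.05 -0.24] | total [ 0.4 -3.4  1.4] [ 0.4 -0.1 -0.2]
[ 0.282  0.1    1.937 -0.479  0.59  -0.775]
side 0 [[343.0, 407.0], [378.0, 301.0], [297.0, 412.0], [333.0, 307.0]]
side 4 [[361.0, 404.0], [396.0, 297.0], [317.0, 411.0], [352.0, 306.0]]
top 0 [[193.0, 274.0], [309.0, 293.0], [209.0, 234.0], [323.0, 252.0]]
top 4 [[186.0, 289.0], [303.0, 308.0], [202.0, 251.0], [317.0, 270.0]]
```

View pics/s15.png

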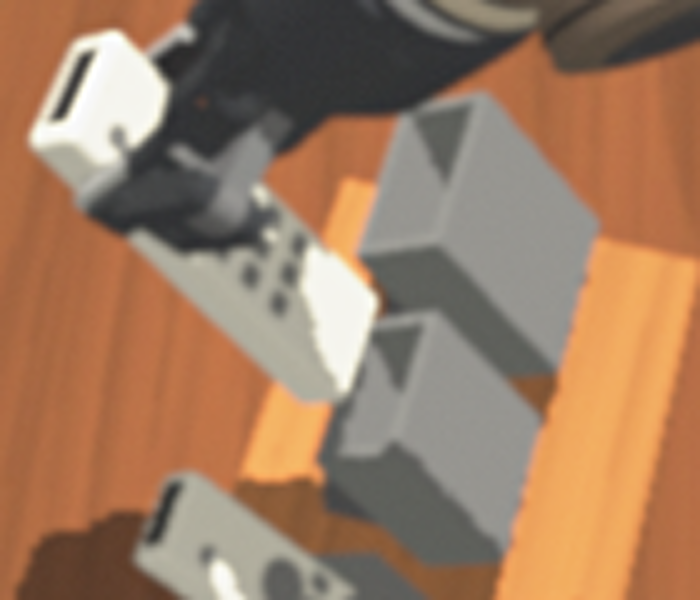

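View pics/t15.png

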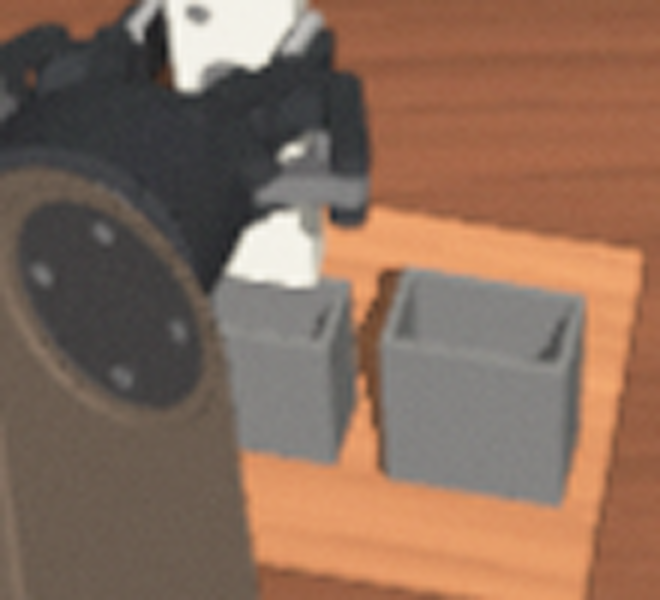

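```bash
python3 -m jog '[{"grip":1,"x":2,"y":-3,"z":1.4,"rx":0.3,"ry":0,"rz":-0.2},{"grip":1,"x":0,"y":-9.4,"z":3.4,"rx":0,"ry":0,"rz":0},{"grip":1,"x":0,"y":-9.4,"z":3.4,"rx":0,"ry":0,"rz":0},{"grip":1,"x":0,"y":-9.4,"z":3.4,"rx":0,"ry":0,"rz":0},{"grip":1,"x":0,"y":0,"z":0,"rx":0,"ry":0,"rz":0},{"grip":1,"x":0,"y":0,"z":0,"rx":0,"ry":0,"rz":0}]'
python3 - <<'E'
from kin import *
F,_=floors();Rp=Rplace(1)@Ro.from_euler('x',20,degrees=True).as_matrix()
s=get_state();print(s['contact_force'].round(1),s['wrist_torque'].round(2))
plan(F["M"]+(.120+.0)*u-.168*Rp[:,2],Rp)
c=read_camera('side');t=read_camera('top')
crop(c,200,220,340,340,5,'pics/s16.png');crop(t,150,160,260,260,6,'pics/t16.png')
E
```

```text
time: 15.17
eef_pos: [0.5193, 0.2475, 0.3128]
tcp_rot: [0.731, 0.613, 0.192, 0.23]
contact_force: [0.1, -1.1, -1.6]
opening: 0.481
[ 0.1 -1.1 -1.6] [0.09 0.3  0.02]
N 2 row xyz mm [ -1.2 -23.6   8.8] rot deg [-0.07 -0.03  0.06] | total [ -2.3 -47.1  17.7] [-0.1 -0.1  0.1]
```

View pics/s16.png

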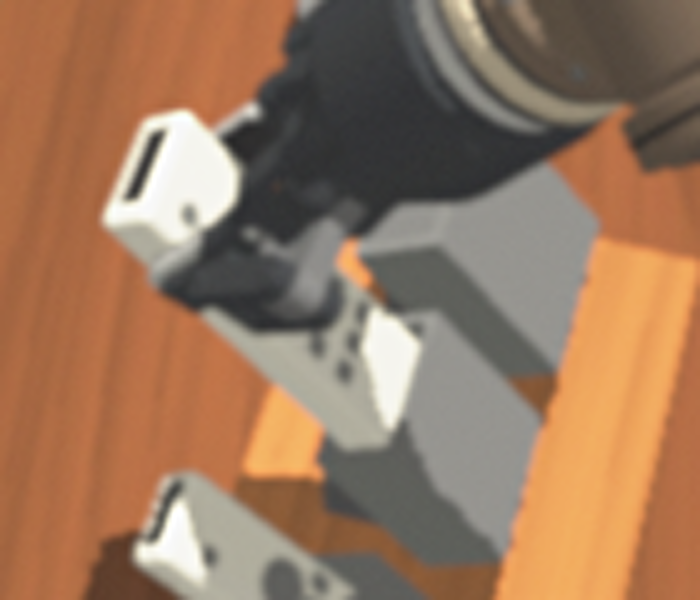

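View pics/t16.png

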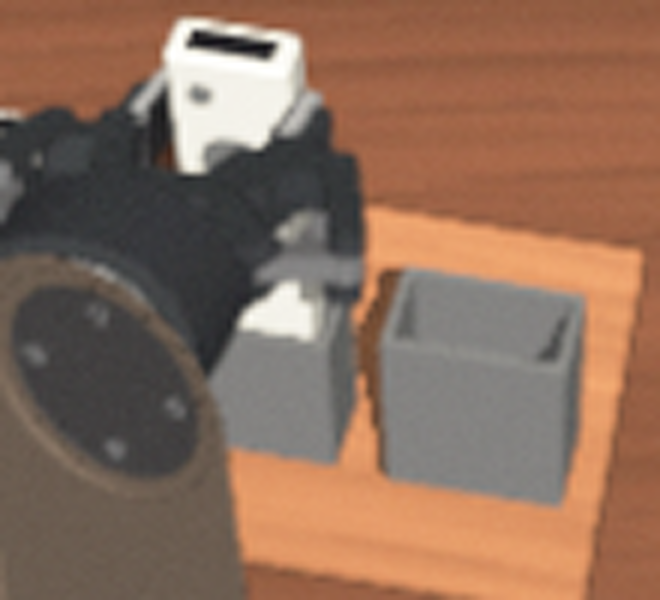

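```bash
python3 -m jog '[{"grip":1,"x":0,"y":-9.4,"z":3.4,"rx":0,"ry":0,"rz":0},{"grip":1,"x":-0.5,"y":-9.4,"z":3.4,"rx":0,"ry":0,"rz":0},{"grip":1,"x":0,"y":0,"z":0,"rx":0,"ry":0,"rz":0}]' 
python3 -m jog '[{"grip":1,"x":-0.5,"y":-9.4,"z":3.4,"rx":0,"ry":0,"rz":0},{"grip":1,"x":0,"y":-9.4,"z":3.4,"rx":0,"ry":0,"rz":0},{"grip":1,"x":0,"y":0,"z":0,"rx":0,"ry":0,"rz":0},{"grip":1,"x":0,"y":0,"z":0,"rx":0,"ry":0,"rz":0}]'
python3 - <<'E'
from kin import *
F,_=floors();Rp=Rplace(1)@Ro.from_euler('x',20,degrees=True).as_matrix()
s=get_state();print(s['qpos'].round(3),s['contact_force'].round(1),s['wrist_torque'].round(2))
plan(F["M"]+(.120+.0)*u-.168*Rp[:,2],Rp)
c=read_camera('side');t=read_camera('top')
crop(c,200,220,340,340,5,'pics/s17.png');crop(t,150,160,260,260,6,'pics/t17.png')
E
```

```text
time: 15.52
eef_pos: [0.5071, 0.2487, 0.2953]
tcp_rot: [0.732, 0.613, 0.191, 0.229]
contact_force: [-0.0, -0.2, -1.7]
opening: 0.485
time: 15.85
eef_pos: [0.4969, 0.2504, 0.2808]
tcp_rot: [0.731, 0.613, 0.193, 0.23]
contact_force: [-0.4, 0.2, -1.4]
opening: 0.486
[ 0.322  0.112  2.053 -0.602  0.504 -0.609] [-0.4  0.2 -1.4] [0.08 0.36 0.03]
N 1 row xyz mm [ -1.3 -10.3   4.3] rot deg [-0.08 -0.07  0.08] | total [ -1.3 -10.3   4.3] [-0.1 -0.1  0.1]
```

View pics/s17.png

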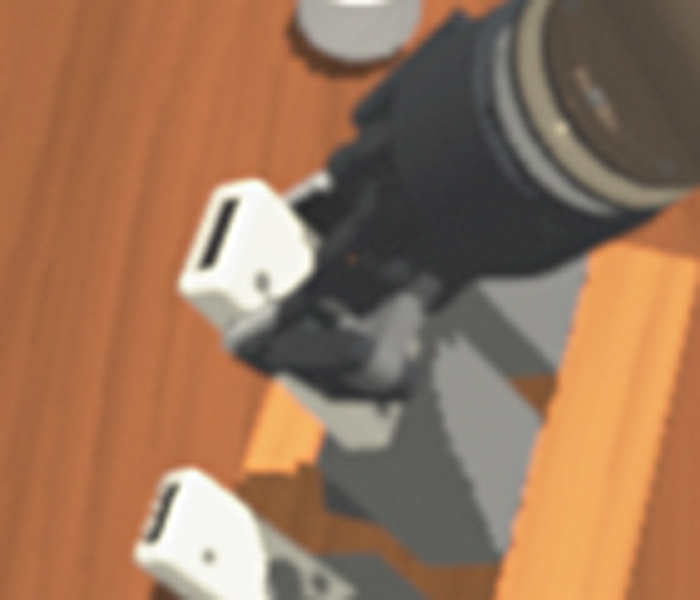

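```bash
python3 -m jog '[{"grip":1,"x":-0.5,"y":-5,"z":2,"rx":0,"ry":0,"rz":0},{"grip":1,"x":0,"y":-3.5,"z":1.3,"rx":0,"ry":0,"rz":0},{"grip":1,"x":0,"y":0,"z":0,"rx":0,"ry":0,"rz":0},{"grip":1,"x":0,"y":0,"z":0,"rx":0,"ry":0,"rz":0}]' 
python3 -m jog '[{"grip":0.4,"x":0,"y":0,"z":0,"rx":0,"ry":0,"rz":0},{"grip":0.3,"x":0,"y":0,"z":0,"rx":0,"ry":0,"rz":0},{"grip":0.3,"x":0,"y":0,"z":0,"rx":0,"ry":0,"rz":0},{"grip":0.3,"x":0,"y":0,"z":0,"rx":0,"ry":0,"rz":0}]'
python3 - <<'E'
from kin import *
F,_=floors();Rp=Rplace(1)@Ro.from_euler('x',20,degrees=True).as_matrix()
s=get_state();print(s['qpos'].round(3),s['contact_force'].round(1),s['wrist_torque'].round(2))
plan(F["M"]+(.120+.0)*u-.168*Rp[:,2],Rp)
c=read_camera('side');t=read_camera('top')
crop(c,200,220,340,340,5,'pics/s18.png');crop(t,150,160,260,260,6,'pics/t18.png')
E
```

```text
time: 16.28
eef_pos: [0.4921, 0.2508, 0.2737]
tcp_rot: [0.731, 0.612, 0.193, 0.23]
contact_force: [-0.2, -0.7, -0.5]
opening: 0.485
time: 16.62
eef_pos: [0.4926, 0.2509, 0.2746]
tcp_rot: [0.731, 0.612, 0.194, 0.23]
contact_force: [-0.4, 0.5, -0.1]
opening: 0.698
[ 0.326  0.114  2.064 -0.622  0.493 -0.584] [-0.4  0.5 -0.1] [-0.01  0.27  0.06]
N 1 row xyz mm [-1.  -3.3  1.8] rot deg [ 0.06 -0.12  0.02] | total [-1.  -3.3  1.8] [ 0.1 -0.1  0. ]
```

View pics/s18.png

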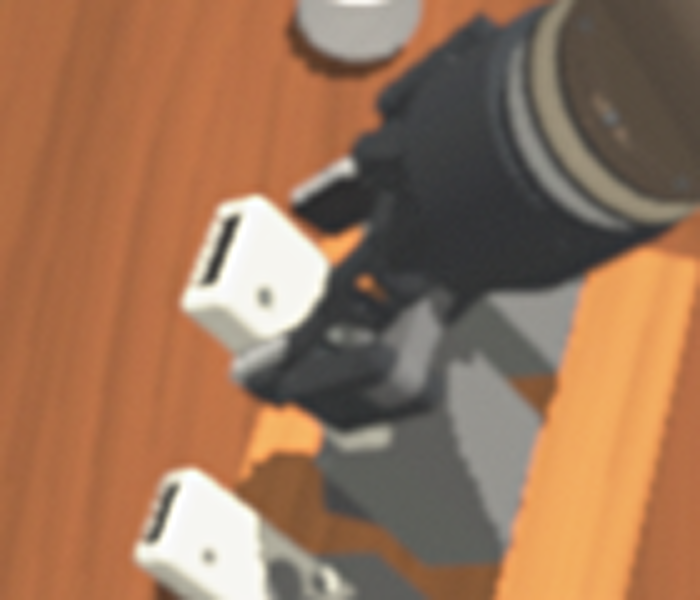

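View pics/t18.png

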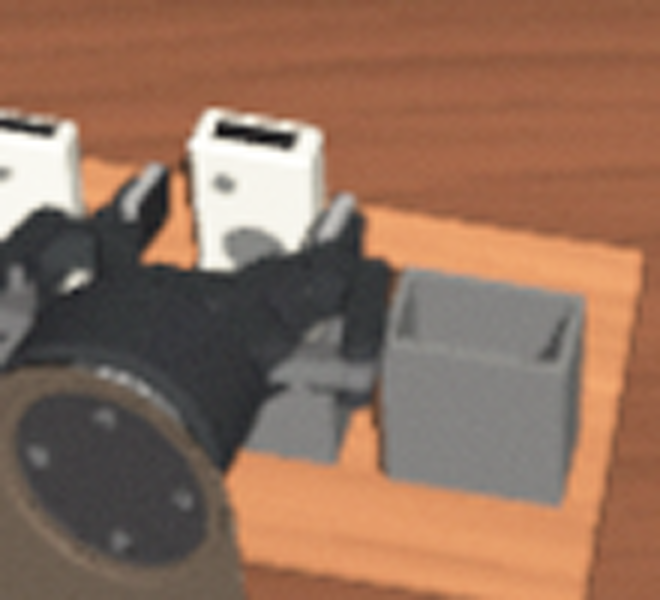

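```bash
python3 -m jog '[{"grip":0.3,"x":0,"y":0,"z":-10,"rx":0,"ry":0,"rz":0},{"grip":0.3,"x":0,"y":0,"z":-20,"rx":0,"ry":0,"rz":0},{"grip":0.3,"x":0,"y":0,"z":-30,"rx":0,"ry":0,"rz":0},{"grip":0.3,"x":0,"y":0,"z":-30,"rx":0,"ry":0,"rz":0},{"grip":0.3,"x":0,"y":0,"z":-25,"rx":0,"ry":0,"rz":0},{"grip":0.3,"x":0,"y":0,"z":0,"rx":0,"ry":0,"rz":0}]'
python3 - <<'E'
from kin import *
s=get_state();print(s['qpos'].round(3),s['contact_force'].round(1))
c=read_camera('side');t=read_camera('top')
crop(c,200,230,330,350,5,'pics/s19.png');crop(t,140,150,250,250,6,'pics/t19.png')
crop(t,380,150,460,270,6,'pics/tL.png');crop(c,255,95,355,165,7,'pics/sL.png')
E
```

```text
time: 17.22
eef_pos: [0.4264, 0.2633, 0.3742]
tcp_rot: [0.73, 0.612, 0.198, 0.231]
contact_force: [0.8, 2.0, 0.8]
opening: 0.698
[ 0.398 -0.138  2.111 -0.508  0.691 -0.679] [0.8 2.  0.8]
```

View pics/s19.png

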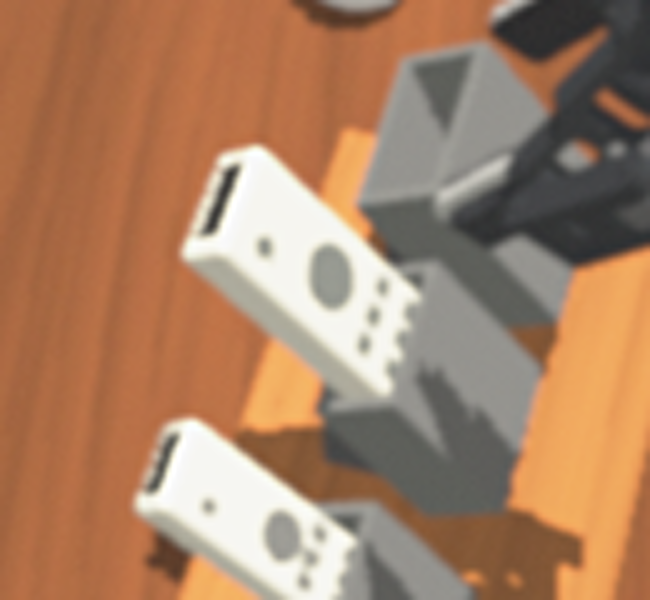

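View pics/t19.png

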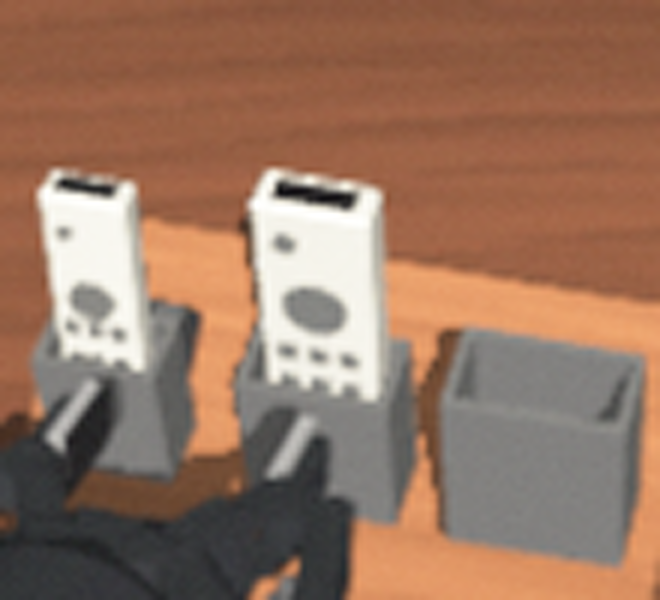

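View pics/tL.png

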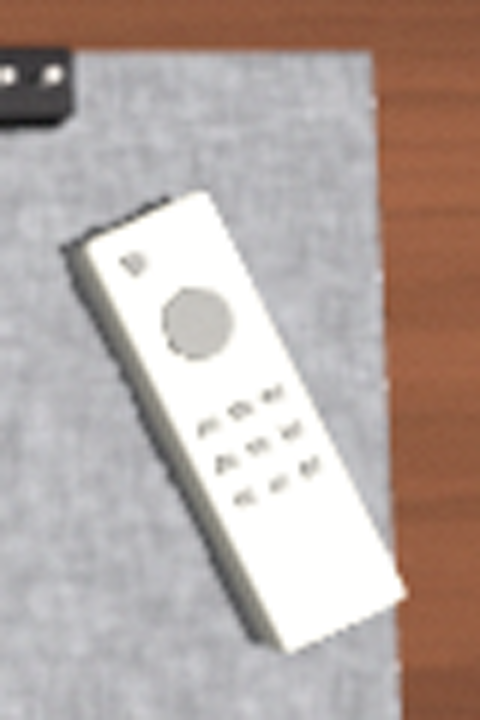

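View pics/sL.png

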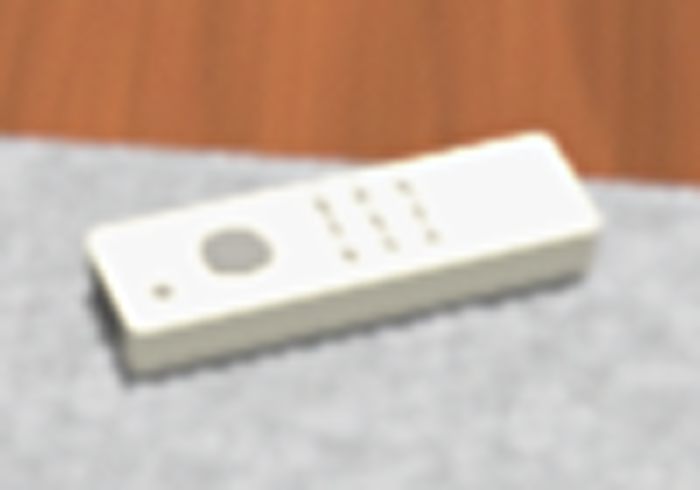

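Run:
```python
from kin import *
import m
F,_=floors();c=read_camera('side');t=read_camera('top')
print("----")
for n,a_,b in(("back+y",(268,168),(184,250)),("back-y",(382,185),(228,150)),("front-y",(374,213),(264,148)),("front+y",(251,199),(210,270))):
    X=tri((t,c),(upx(a_,140,150,6),upx(b,200,230,5)));d=X-F["M"];print(n,X.round(4),"u",(d@u).round(4),"y",(d@ey).round(4),"xp",(d@a).round(4))
print(m.fit([cast(t,upx(p,380,150,6),.028) for p in((85,245),(207,190),(406,596),(290,652))],.18,.054))
print(m.fit([cast(c,upx(p,255,95,7),.028) for p in((128,335),(88,237),(545,132),(600,215))],.18,.054))
k,_=fit()
for tilt in(0,10,20):
  for yw in(24.7,):
    p,R=grasp((.530,-.288),yw,.052,.0115,tilt,.168)
    print(tilt,p.round(3),ik(p,R,k,[-.6,.4,1.8,0,.9,-2.5])[0].round(2),ik(p-.1*R[:,2],R,k,[-.6,.4,1.8,0,.9,-2.5])[0].round(2))
```

```text
cam [0.46  0.037 1.027]
cam [0.519 0.643 0.818]
med top (array([ 0.524 , -0.1378]), np.float64(-32.39), array([1. , 1.5, 1.8, 0.8]), array([0.0431, 0.1467, 0.0435, 0.1483]))
med side (array([ 0.524 , -0.1347]), np.float64(-33.06), array([2. , 1.3, 0.8, 0.6]), array([0.0443, 0.1505, 0.042 , 0.1475]))
large top (array([ 0.5303, -0.29  ]), np.float64(24.06), array([2.5, 0.9, 2.6, 1.4]), array([0.0531, 0.1768, 0.0517, 0.1766]))
large side (array([ 0.53  , -0.2863]), np.float64(25.42), array([3. , 3.4, 1.8, 1.3]), array([0.0477, 0.1825, 0.0531, 0.1788]))
small top (array([ 0.5154, -0.2978]), np.float64(-41.41), array([1.2, 1.3, 1. , 1.3]), array([0.0299, 0.1289, 0.0302, 0.1285]))
small side (array([ 0.5156, -0.2964]), np.float64(-41.05), array([1.7, 1.9, 1. , 1.4]), array([0.0334, 0.1318, 0.0344, 0.1285]))
caddy top (array([0.5327, 0.2419]), np.float64(-10.37), array([1.4, 1.8, 1.5, 2.3]), array([0.2593, 0.1485, 0.2587, 0.1478]))
caddy side (array([0.531 , 0.2434]), np.float64(-10.09), array([1.4, 2.7, 1.3, 3.8]), array([0.2615, 0.1467, 0.2581, 0.1467]))
L [[0.5668, 0.1866, 0.0935], [0.55
[... 432 characters left out ...]
.2055 0.1519] u 0.1519 y -0.0228 xp 0.0139
front-y [0.599  0.2071 0.1576] u 0.1498 y -0.0232 xp 0.0009
front+y [0.6087 0.2519 0.1506] u 0.1449 y 0.0226 xp 0.0062
(array([ 0.5306, -0.29  ]), np.float64(23.65), array([0.7, 1.1, 1.7, 1.4]), array([0.0544, 0.1778, 0.0515, 0.1788]))
(array([ 0.531 , -0.2894]), np.float64(25.22), array([3.2, 0.9, 2.2, 2.5]), array([0.0541, 0.1806, 0.05  , 0.1841]))
0 [ 0.577 -0.266  0.18 ] [-0.59  0.47  1.79  0.    0.88 -2.59] [-0.59  0.33  1.77  0.    1.05 -2.59]
10 [ 0.604 -0.254  0.177] [-0.54  0.52  1.72 -0.17  1.01 -2.44] [-0.51  0.41  1.66 -0.15  1.17 -2.45]
20 [ 0.629 -0.242  0.169] [-0.49  0.59  1.64 -0.3   1.14 -2.33] [-0.45  0.51  1.56 -0.28  1.31 -2.35]
```

Run:
```python
from kin import *
p,R=grasp((.5307,-.2895),24.4,.052,.0115,20,.167)
print(p)
path(p-.07*R[:,2],R,0,.165)
t=read_camera('top');print("adapter",[cast(t,q,.03).round(3) for q in((374,158),(391,158),(391,171),(374,171))])
```

```text
[ 0.6300714  -0.24442313  0.16842867]
3 [0.472 0.163 0.341] foot [0.539 0.152 0.19 ] q [ 0.15 -0.1   2.13 -0.19  0.72 -1.25] dq 0.18 0.0
6 [0.517 0.063 0.314] foot [0.555 0.054 0.154] q [-0.07  0.01  2.07 -0.05  0.83 -1.68] dq 0.12 0.0
9 [ 0.562 -0.036  0.287] foot [ 0.57  -0.046  0.123] q [-0.24  0.16  1.95 -0.06  0.97 -1.96] dq 0.08 0.0
12 [ 0.607 -0.135  0.261] foot [ 0.584 -0.151  0.098] q [-0.37  0.34  1.79 -0.15  1.11 -2.17] dq 0.06 0.0
15 [ 0.652 -0.235  0.234] foot [ 0.6   -0.258  0.079] q [-0.46  0.54  1.58 -0.28  1.26 -2.34] dq 0.07 0.0
n 15 rot/row [ 3.55  0.31 -2.37]
[-30, 12, 19] [-31, 12, 18] [-31, 12, 17] [-32, 11, 16] [-32, 11, 16] [-33, 11, 15] [-33, 10, 14] [-34, 9, 13] [-34, 9, 12] [-35, 8, 12] [-35, 7, 11] [-35, 7, 10] [-36, 6, 10] [-36, 5, 9] [-36, 4, 9] 
adapter [array([ 0.681, -0.185,  0.03 ]), array([ 0.681, -0.226,  0.03 ]), array([ 0.649, -0.224,  0.03 ]), array([ 0.649, -0.183,  0.03 ])]
```

```bash
python3 -m jog '[{"grip":0.05,"x":-30,"y":12,"z":19,"rx":3.5,"ry":0.3,"rz":-2.4},{"grip":0.05,"x":-31,"y":12,"z":18,"rx":3.5,"ry":0.3,"rz":-2.4},{"grip":0.05,"x":-31,"y":12,"z":17,"rx":3.5,"ry":0.3,"rz":-2.4},{"grip":0.05,"x":-32,"y":11,"z":16,"rx":3.5,"ry":0.3,"rz":-2.4},{"grip":0.05,"x":-32,"y":11,"z":16,"rx":3.5,"ry":0.3,"rz":-2.4},{"grip":0.05,"x":-33,"y":11,"z":15,"rx":3.5,"ry":0.3,"rz":-2.4},{"grip":0.05,"x":-33,"y":10,"z":14,"rx":3.5,"ry":0.3,"rz":-2.4},{"grip":0.05,"x":-34,"y":9,"z":13,"rx":3.5,"ry":0.3,"rz":-2.4}]' 
python3 -m jog '[{"grip":0.05,"x":-34,"y":9,"z":12,"rx":3.5,"ry":0.3,"rz":-2.4},{"grip":0.05,"x":-35,"y":8,"z":12,"rx":3.5,"ry":0.3,"rz":-2.4},{"grip":0.05,"x":-35,"y":7,"z":11,"rx":3.5,"ry":0.3,"rz":-2.4},{"grip":0.05,"x":-35,"y":7,"z":10,"rx":3.5,"ry":0.3,"rz":-2.4},{"grip":0.05,"x":-36,"y":6,"z":10,"rx":3.5,"ry":0.3,"rz":-2.4},{"grip":0.05,"x":-36,"y":5,"z":9,"rx":3.5,"ry":0.3,"rz":-2.4},{"grip":0.05,"x":0,"y":0,"z":0,"rx":0,"ry":0,"rz":0},{"grip":0.05,"x":0,"y":0,"z":0,"rx":0,"ry":0,"rz":0}]'
python3 - <<'E'
from kin import *
p,R=grasp((.5307,-.2895),24.4,.052,.0115,20,.167)
path(p-.04*R[:,2],R,0,.165)
E
```

```text
time: 18.13
eef_pos: [0.5459, -0.0011, 0.2984]
tcp_rot: [0.652, 0.756, 0.016, 0.064]
contact_force: [-0.0, 0.4, -0.1]
opening: 0.953
time: 18.8
eef_pos: [0.6363, -0.2, 0.2458]
tcp_rot: [0.555, 0.821, -0.118, -0.066]
contact_force: [-0.5, -0.2, 0.6]
opening: 0.953
2 [ 0.643 -0.239  0.206] foot [ 0.591 -0.262  0.051] q [-0.47  0.56  1.61 -0.29  1.21 -2.34] dq 0.05 0.0
n 2 rot/row [ 2.23  0.29 -1.31]
[-19, 1, 21] [-19, 2, 21]
```

```bash
python3 -m jog '[{"grip":0.05,"x":-19,"y":1,"z":21,"rx":2.2,"ry":0.3,"rz":-1.3},{"grip":0.05,"x":-19,"y":2,"z":21,"rx":2.2,"ry":0.3,"rz":-1.3},{"grip":0.05,"x":0,"y":0,"z":0,"rx":0,"ry":0,"rz":0},{"grip":0.05,"x":0,"y":0,"z":0,"rx":0,"ry":0,"rz":0}]'
python3 - <<'E'
from kin import *
p,R=grasp((.5307,-.2895),24.4,.052,.0115,20,.167)
plan(p,R)
c=read_camera('side');t=read_camera('top')
crop(c,230,70,370,190,5,'pics/s20.png');crop(t,350,140,470,270,5,'pics/t20.png')
E
```

```text
time: 19.13
eef_pos: [0.6424, -0.2365, 0.2069]
tcp_rot: [0.533, 0.829, -0.145, -0.093]
contact_force: [0.4, 0.6, -0.5]
opening: 0.949
N 2 row xyz mm [-1.  -0.3 20.5] rot deg [0.05 0.02 0.06] | total [-2.1 -0.5 41.1] [0.1 0.  0.1]
```

View pics/s20.png

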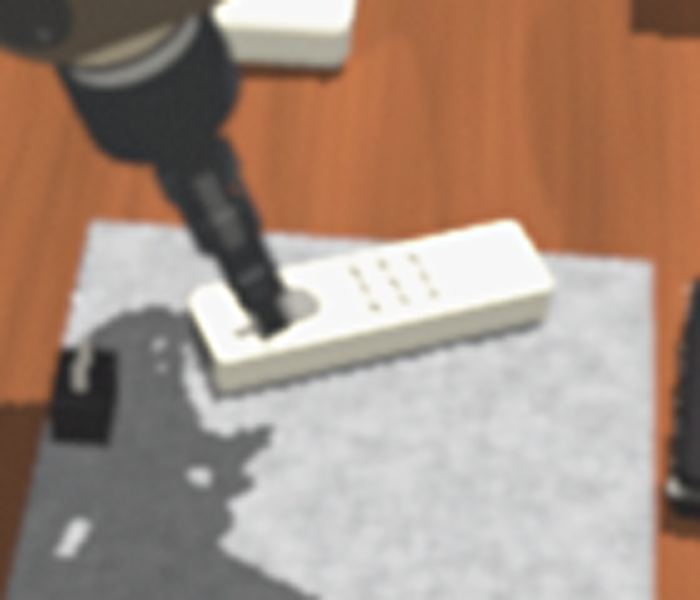

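```bash
python3 -m jog '[{"grip":0.05,"x":-1,"y":0,"z":12,"rx":0,"ry":0,"rz":0},{"grip":0.05,"x":-1,"y":0,"z":14,"rx":0,"ry":0,"rz":0},{"grip":0.05,"x":0,"y":0,"z":8,"rx":0,"ry":0,"rz":0},{"grip":0.05,"x":0,"y":0,"z":4,"rx":0,"ry":0,"rz":0},{"grip":0.05,"x":0,"y":0,"z":0,"rx":0,"ry":0,"rz":0},{"grip":0.05,"x":0,"y":0,"z":0,"rx":0,"ry":0,"rz":0}]'
python3 - <<'E'
from kin import *
p,R=grasp((.5307,-.2895),24.4,.052,.0115,20,.167)
plan(p,R)
c=read_camera('side')
crop(c,230,70,370,190,5,'pics/s21.png')
E
```

```text
time: 19.73
eef_pos: [0.6323, -0.2443, 0.1731]
tcp_rot: [0.532, 0.829, -0.145, -0.092]
contact_force: [-1.4, -0.0, -0.2]
opening: 0.949
N 1 row xyz mm [ 0.8 -0.4  5.1] rot deg [0.2  0.23 0.13] | total [ 0.8 -0.4  5.1] [0.2 0.2 0.1]
```

View pics/s21.png

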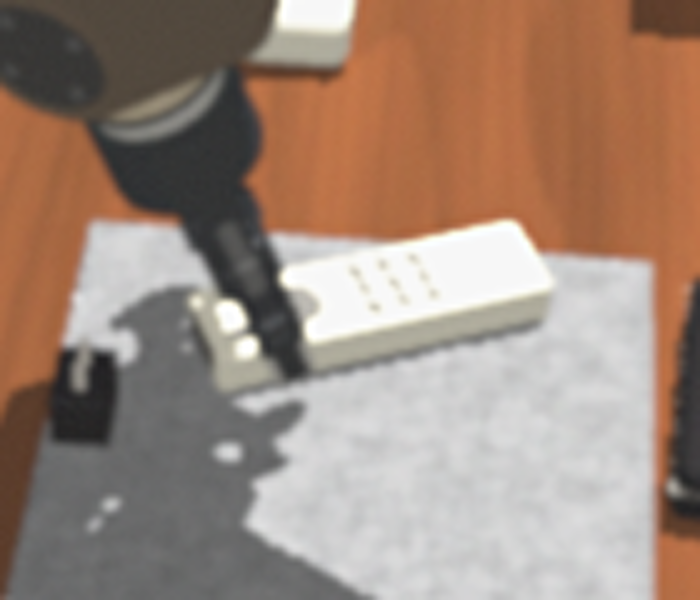

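```bash
python3 -m jog '[{"grip":0.1,"x":0.5,"y":0,"z":4.5,"rx":0,"ry":0,"rz":0},{"grip":0.2,"x":0,"y":0,"z":0,"rx":0,"ry":0,"rz":0},{"grip":1,"x":0,"y":0,"z":0,"rx":0,"ry":0,"rz":0},{"grip":1,"x":0,"y":0,"z":0,"rx":0,"ry":0,"rz":0},{"grip":1,"x":0,"y":0,"z":0,"rx":0,"ry":0,"rz":0},{"grip":1,"x":0,"y":0,"z":0,"rx":0,"ry":0,"rz":0},{"grip":1,"x":0,"y":0,"z":0,"rx":0,"ry":0,"rz":0}]' 70
python3 -c "
from kin import *
s=get_state();R=Ro.from_quat(s['tcp_rot']).as_matrix();L=(s['eef_pos'][2]-.016)/-R[2,2];P=s['eef_pos']+R[:,2]*L;th=np.radians(24.4)
d=P[:2]-[.5307,-.2895];print('L',L,'gx',d@[np.cos(th),np.sin(th)],'lat',d@[-np.sin(th),np.cos(th)],'tilt',np.degrees(np.arccos(-R[2,2])))"
python3 -m jog '[{"grip":1,"x":0,"y":-2,"z":-5,"rx":0,"ry":0,"rz":0},{"grip":1,"x":0,"y":-5,"z":-14,"rx":0,"ry":0,"rz":0},{"grip":1,"x":0,"y":-10,"z":-28,"rx":0,"ry":0,"rz":0},{"grip":1,"x":0,"y":-10,"z":-28,"rx":0,"ry":0,"rz":0},{"grip":1,"x":0,"y":-10,"z":-28,"rx":0,"ry":0,"rz":0},{"grip":1,"x":0,"y":-10,"z":-28,"rx":0,"ry":0,"rz":0},{"grip":1,"x":0,"y":0,"z":0,"rx":0,"ry":0,"rz":0},{"grip":1,"x":0,"y":0,"z":0,"rx":0,"ry":0,"rz":0}]'
python3 - <<'E'
from kin import *
F,_=floors();Rp=Rplace(1)@Ro.from_euler('x',20,degrees=True).as_matrix()
g=.144;p=F["L"]+(g+.13)*u-.168*Rp[:,2];print(p)
path(p,Rp,g,.168)
c=read_camera('side')
crop(c,230,20,370,160,5,'pics/s22.png')
E
```

```text
time: 20.37
eef_pos: [0.6314, -0.2447, 0.17]
tcp_rot: [0.533, 0.829, -0.145, -0.09]
contact_force: [2.2, 0.2, 1.9]
opening: 0.614
L 0.16358414037812413 gx 0.05510774003552724 lat -0.001730025799499 tilt 19.704304838758215
time: 21.03
eef_pos: [0.6312, -0.2443, 0.312]
tcp_rot: [0.533, 0.829, -0.145, -0.088]
contact_force: [0.8, 0.3, -1.9]
opening: 0.615
[0.56285697 0.15186994 0.39747066]
3 [ 0.613 -0.136  0.335] foot [ 0.463 -0.188  0.18 ] q [-0.37  0.25  1.75 -0.11  1.17 -2.16] dq 0.08 0.0
6 [ 0.594 -0.028  0.359] foot [ 0.484 -0.054  0.168] q [-0.22  0.12  1.86 -0.02  0.97 -1.88] dq 0.1 0.0
9 [0.575 0.08  0.382] foot [0.516 0.075 0.169] q [-0.03  0.04  1.91 -0.09  0.75 -1.49] dq 0.15 0.0
11 [0.563 0.152 0.397] foot [0.542 0.156 0.177] q [ 0.11  0.02  1.92 -0.28  0.63 -1.1 ] dq 0.21 0.0
n 11 rot/row [-4.79 -0.4   3.26]
[35, 6, -11] [36, 5, -11] [36, 4, -10] [36, 3, -10] [36, 1, -10] [36, 0, -11] [36, -1, -11] [36, -2, -11] [35, -3, -12] [35, -4, -12] [35, -5, -13]
```

View pics/s22.png

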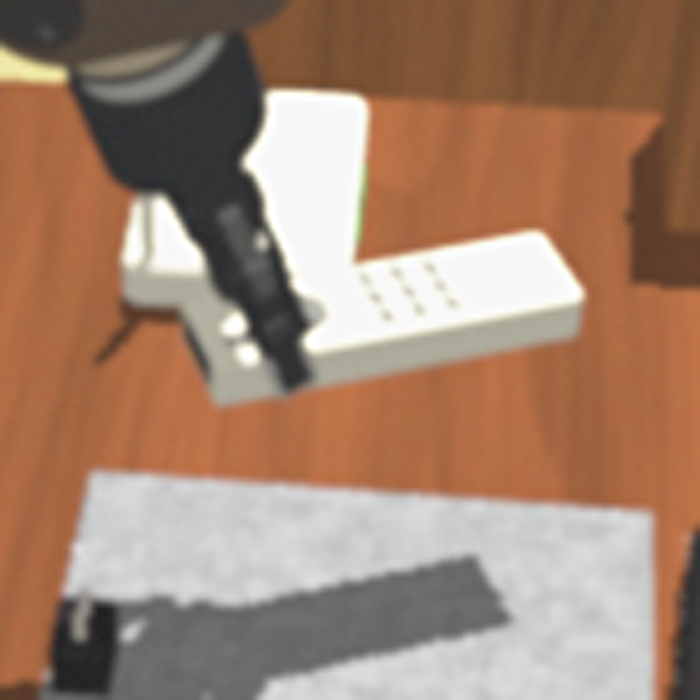

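```bash
python3 -m jog '[{"grip":1,"x":35,"y":6,"z":-11,"rx":-4.8,"ry":-0.4,"rz":3.3},{"grip":1,"x":36,"y":5,"z":-11,"rx":-4.8,"ry":-0.4,"rz":3.3},{"grip":1,"x":36,"y":4,"z":-10,"rx":-4.8,"ry":-0.4,"rz":3.3},{"grip":1,"x":36,"y":3,"z":-10,"rx":-4.8,"ry":-0.4,"rz":3.3},{"grip":1,"x":36,"y":1,"z":-10,"rx":-4.8,"ry":-0.4,"rz":3.3},{"grip":1,"x":36,"y":0,"z":-11,"rx":-4.8,"ry":-0.4,"rz":3.3},{"grip":1,"x":36,"y":-1,"z":-11,"rx":-4.8,"ry":-0.4,"rz":3.3},{"grip":1,"x":36,"y":-2,"z":-11,"rx":-4.8,"ry":-0.4,"rz":3.3}]' 
python3 -m jog '[{"grip":1,"x":35,"y":-3,"z":-12,"rx":-4.8,"ry":-0.4,"rz":3.3},{"grip":1,"x":30,"y":-3,"z":-10,"rx":-4,"ry":-0.4,"rz":2.8},{"grip":1,"x":0,"y":0,"z":0,"rx":0,"ry":0,"rz":0},{"grip":1,"x":0,"y":0,"z":0,"rx":0,"ry":0,"rz":0},{"grip":1,"x":0,"y":0,"z":0,"rx":0,"ry":0,"rz":0}]'
python3 - <<'E'
from kin import *
F,_=floors();Rp=Rplace(1)@Ro.from_euler('x',20,degrees=True).as_matrix()
path(F["L"]+(.145+.115)*u-.1636*Rp[:,2],Rp,.145,.1636)
E
```

```text
time: 21.75
eef_pos: [0.5797, 0.0472, 0.3683]
tcp_rot: [0.702, 0.691, 0.101, 0.144]
contact_force: [0.5, 0.3, -1.7]
opening: 0.616
time: 22.17
eef_pos: [0.57, 0.1119, 0.3834]
tcp_rot: [0.724, 0.643, 0.155, 0.196]
contact_force: [-0.9, 0.0, -2.9]
opening: 0.616
2 [0.557 0.153 0.382] foot [0.533 0.157 0.165] q [ 0.11  0.02  1.95 -0.29  0.61 -1.09] dq 0.13 0.0
n 2 rot/row [-3.05 -0.13  1.72]
[20, -8, -4] [19, -8, -5]
```

```bash
python3 -m jog '[{"grip":1,"x":14,"y":-5,"z":-3,"rx":-2,"ry":0,"rz":1.2},{"grip":1,"x":13,"y":-6,"z":-3,"rx":-2,"ry":-0.2,"rz":1.1},{"grip":1,"x":12,"y":-5,"z":-3,"rx":-2,"ry":0,"rz":1.1},{"grip":1,"x":0,"y":0,"z":0,"rx":0,"ry":0,"rz":0},{"grip":1,"x":0,"y":0,"z":0,"rx":0,"ry":0,"rz":0},{"grip":1,"x":0,"y":0,"z":0,"rx":0,"ry":0,"rz":0}]'
python3 - <<'E'
from kin import *
F,_=floors();Rp=Rplace(1)@Ro.from_euler('x',20,degrees=True).as_matrix()
plan(F["L"]+(.145+.095)*u-.1636*Rp[:,2],Rp)
c=read_camera('side');t=read_camera('top')
s=get_state();R=Ro.from_quat(s['tcp_rot']).as_matrix();print(s['qpos'].round(3))
hx=(Ro.from_matrix(R)*Ro.from_euler('x',-20,degrees=True)).as_matrix()
for nm,cc,oo,k in(("side",c,(200,180),5),("top",t,(160,130),6)):
 for pit in(0,4):
  Q=hx@Ro.from_euler('x',pit,degrees=True).as_matrix();o=s['eef_pos']+.1636*R[:,2]
  print(nm,pit,[((proj(cc,o+Q@np.array([x,y,z]))-oo+.5)*k-.5).round(0).tolist() for y,x,z in((-.145,.027,-.012),(-.145,-.027,-.012),(-.145,.027,.012),(-.145,-.027,.012))])
crop(c,200,180,340,300,5,'pics/s23.png');crop(t,160,140,270,260,6,'pics/t23.png')
E
```

```text
time: 22.67
eef_pos: [0.5583, 0.152, 0.3837]
tcp_rot: [0.732, 0.611, 0.193, 0.231]
contact_force: [-0.4, 0.9, -2.4]
opening: 0.616
N 1 row xyz mm [  0.6 -20.4   7.3] rot deg [ 0.06 -0.01 -0.08] | total [  0.6 -20.4   7.3] [ 0.1 -0.  -0.1]
[ 0.113  0.019  1.942 -0.292  0.607 -1.087]
side 0 [[366.0, 367.0], [407.0, 249.0], [313.0, 377.0], [355.0, 260.0]]
side 4 [[387.0, 361.0], [427.0, 242.0], [336.0, 374.0], [377.0, 256.0]]
top 0 [[343.0, 443.0], [493.0, 467.0], [359.0, 393.0], [506.0, 417.0]]
top 4 [[337.0, 461.0], [487.0, 486.0], [353.0, 415.0], [501.0, 439.0]]
```

View pics/s23.png

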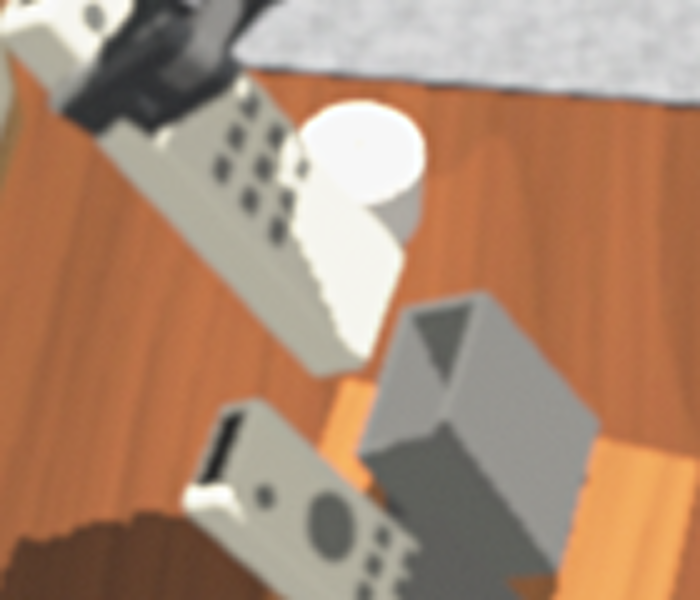

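View pics/t23.png

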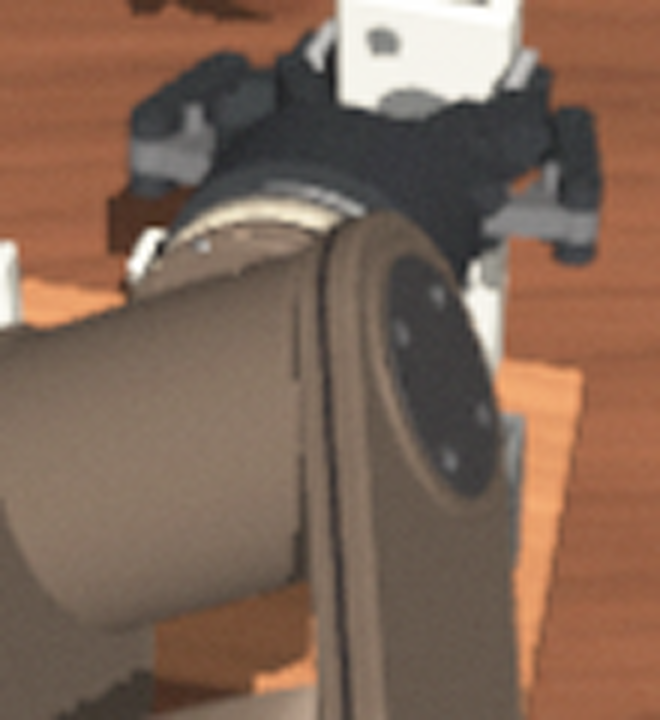

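```bash
python3 -m jog '[{"grip":1,"x":0.6,"y":-14,"z":5,"rx":0,"ry":0,"rz":0},{"grip":1,"x":0,"y":-14,"z":5,"rx":0,"ry":0,"rz":0},{"grip":1,"x":0,"y":-9.4,"z":3.4,"rx":0,"ry":0,"rz":0},{"grip":1,"x":0,"y":0,"z":0,"rx":0,"ry":0,"rz":0},{"grip":1,"x":0,"y":0,"z":0,"rx":0,"ry":0,"rz":0}]'
python3 - <<'E'
from kin import *
F,_=floors();Rp=Rplace(1)@Ro.from_euler('x',20,degrees=True).as_matrix()
plan(F["L"]+(.145)*u-.1636*Rp[:,2],Rp)
c=read_camera('side');t=read_camera('top')
crop(c,200,180,340,300,5,'pics/s24.png');crop(t,160,140,270,260,5,'pics/t24.png')
E
```

```text
time: 23.18
eef_pos: [0.5356, 0.1577, 0.3516]
tcp_rot: [0.731, 0.611, 0.194, 0.231]
contact_force: [0.1, -0.2, -2.1]
opening: 0.615
N 2 row xyz mm [ -0.5 -36.1  13.4] rot deg [ 0.08 -0.05 -0.03] | total [ -1.  -72.2  26.7] [ 0.2 -0.1 -0.1]
```

View pics/s24.png

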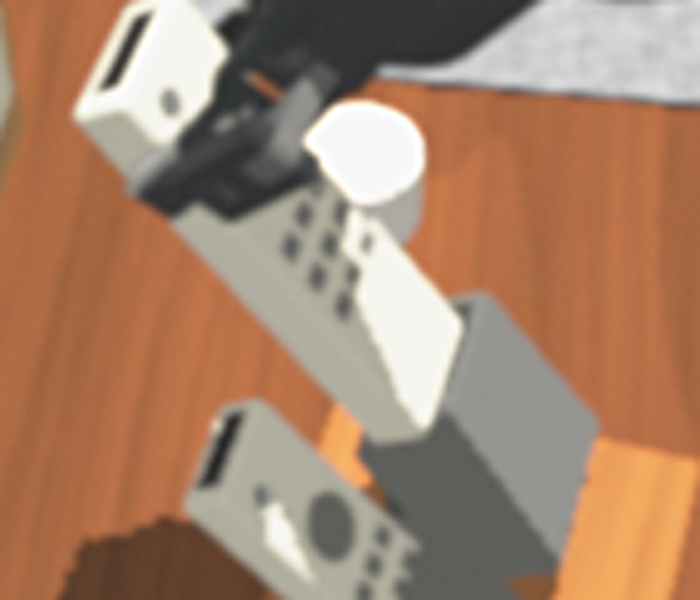

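View pics/t24.png

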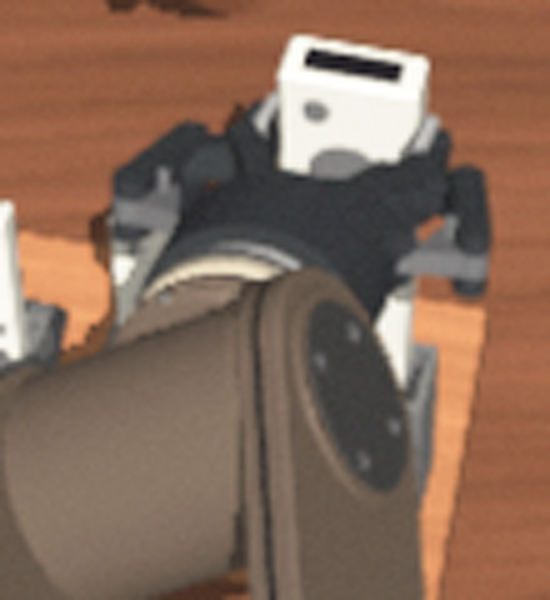

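```bash
python3 -m jog '[{"grip":1,"x":-1.5,"y":0,"z":0,"rx":0,"ry":0,"rz":0},{"grip":1,"x":0,"y":-4,"z":1.5,"rx":0,"ry":0,"rz":0},{"grip":1,"x":0,"y":-4,"z":1.5,"rx":0,"ry":0,"rz":0},{"grip":1,"x":0,"y":-4,"z":1.5,"rx":0,"ry":0,"rz":0},{"grip":1,"x":0,"y":0,"z":0,"rx":0,"ry":0,"rz":0},{"grip":1,"x":0,"y":0,"z":0,"rx":0,"ry":0,"rz":0}]'
python3 - <<'E'
from kin import *
F,_=floors();Rp=Rplace(1)@Ro.from_euler('x',20,degrees=True).as_matrix()
plan(F["L"]+(.145)*u-.1636*Rp[:,2],Rp)
s=get_state();print(s['wrist_torque'].round(2))
c=read_camera('side');t=read_camera('top')
crop(c,200,180,340,300,5,'pics/s25.png')
E
```

```text
time: 23.78
eef_pos: [0.5279, 0.1579, 0.3409]
tcp_rot: [0.731, 0.611, 0.195, 0.231]
contact_force: [-0.1, -0.5, -1.9]
opening: 0.617
N 2 row xyz mm [  0.1 -29.9  11.2] rot deg [ 0.08 -0.06 -0.02] | total [  0.2 -59.8  22.3] [ 0.2 -0.1 -0. ]
[ 0.13  0.44 -0.01]
```

View pics/s25.png

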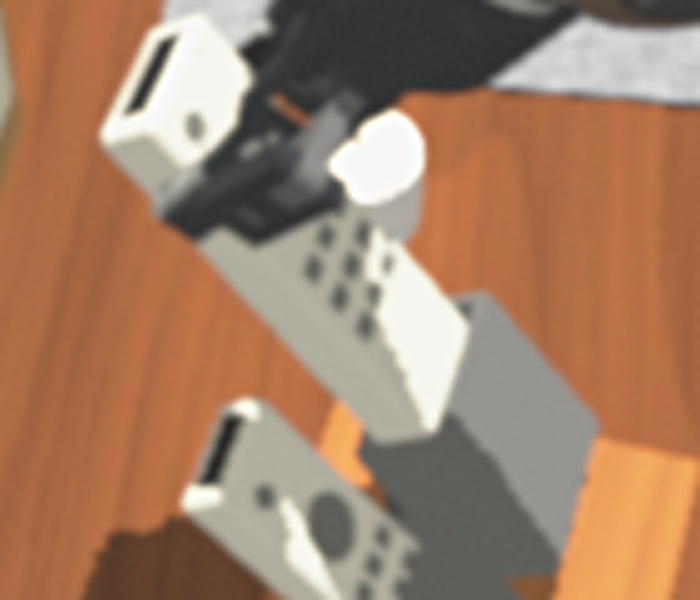

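```bash
python3 -m jog '[{"grip":1,"x":0,"y":-9.4,"z":3.4,"rx":0,"ry":0,"rz":0},{"grip":1,"x":0,"y":-9.4,"z":3.4,"rx":0,"ry":0,"rz":0},{"grip":1,"x":0,"y":0,"z":0,"rx":0,"ry":0,"rz":0}]' 
python3 -m jog '[{"grip":1,"x":0,"y":-9.4,"z":3.4,"rx":0,"ry":0,"rz":0},{"grip":1,"x":0,"y":-9.4,"z":3.4,"rx":0,"ry":0,"rz":0},{"grip":1,"x":0,"y":0,"z":0,"rx":0,"ry":0,"rz":0}]' 
python3 -m jog '[{"grip":1,"x":0,"y":-6,"z":2.2,"rx":0,"ry":0,"rz":0},{"grip":1,"x":0,"y":-6,"z":2.2,"rx":0,"ry":0,"rz":0},{"grip":1,"x":0,"y":0,"z":0,"rx":0,"ry":0,"rz":0},{"grip":1,"x":0,"y":0,"z":0,"rx":0,"ry":0,"rz":0}]'
python3 - <<'E'
from kin import *
F,_=floors();Rp=Rplace(1)@Ro.from_euler('x',20,degrees=True).as_matrix()
plan(F["L"]+(.145)*u-.1636*Rp[:,2],Rp)
s=get_state();print(s['qpos'].round(3),s['wrist_torque'].round(2))
c=read_camera('side');t=read_camera('top')
crop(c,200,180,340,300,5,'pics/s26.png');crop(t,160,140,270,260,5,'pics/t26.png')
E
```

```text
time: 24.13
eef_pos: [0.5151, 0.16, 0.322]
tcp_rot: [0.732, 0.612, 0.192, 0.23]
contact_force: [-1.1, -0.1, -2.8]
opening: 0.617
time: 24.38
eef_pos: [0.5039, 0.162, 0.3058]
tcp_rot: [0.732, 0.612, 0.193, 0.23]
contact_force: [-0.0, -1.2, -3.5]
opening: 0.616
time: 24.72
eef_pos: [0.4984, 0.1633, 0.2978]
tcp_rot: [0.731, 0.611, 0.195, 0.231]
contact_force: [-0.0, -0.7, -1.8]
opening: 0.615
N 1 row xyz mm [  0.2 -10.4   4.4] rot deg [ 0.18 -0.11 -0.05] | total [  0.2 -10.4   4.4] [ 0.2 -0.1 -0. ]
[ 0.15   0.007  2.128 -0.432  0.455 -0.906] [ 0.08  0.36 -0.06]
```

View pics/s26.png

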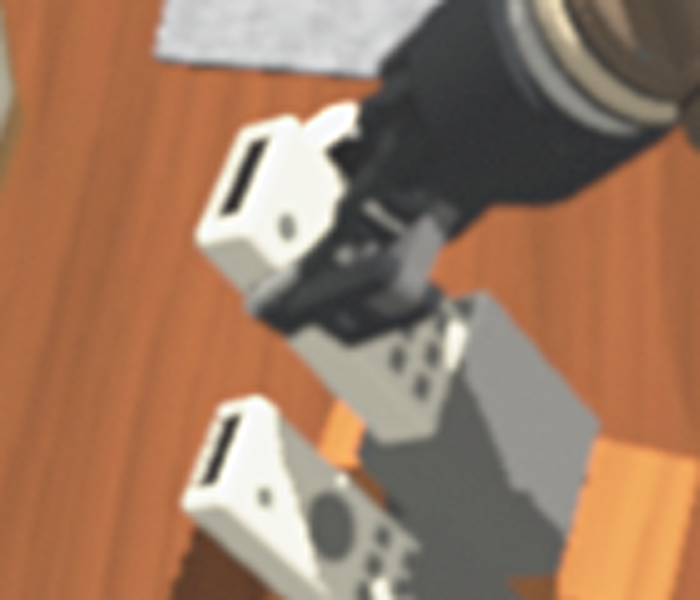

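View pics/t26.png

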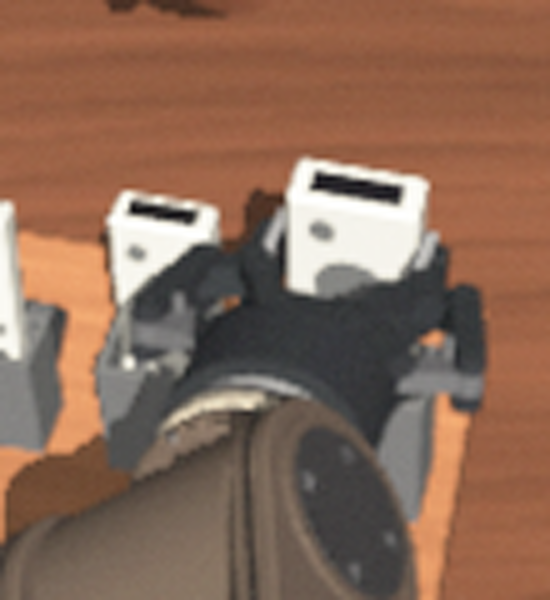

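```bash
python3 -m jog '[{"grip":1,"x":0,"y":-5,"z":2,"rx":0,"ry":0,"rz":0},{"grip":1,"x":0,"y":-4,"z":1.5,"rx":0,"ry":0,"rz":0},{"grip":1,"x":0,"y":0,"z":0,"rx":0,"ry":0,"rz":0},{"grip":1,"x":0,"y":0,"z":0,"rx":0,"ry":0,"rz":0}]' 
python3 -m jog '[{"grip":0.32,"x":0,"y":0,"z":0,"rx":0,"ry":0,"rz":0},{"grip":0.26,"x":0,"y":0,"z":0,"rx":0,"ry":0,"rz":0},{"grip":0.22,"x":0,"y":0,"z":0,"rx":0,"ry":0,"rz":0},{"grip":0.22,"x":0,"y":0,"z":0,"rx":0,"ry":0,"rz":0},{"grip":0.22,"x":0,"y":0,"z":0,"rx":0,"ry":0,"rz":0}]'
python3 - <<'E'
from kin import *
F,_=floors();Rp=Rplace(1)@Ro.from_euler('x',20,degrees=True).as_matrix()
plan(F["L"]+(.145)*u-.1636*Rp[:,2],Rp)
c=read_camera('side');t=read_camera('top')
crop(c,200,180,340,300,5,'pics/s27.png');crop(t,160,140,270,260,5,'pics/t27.png')
E
```

```text
time: 25.15
eef_pos: [0.4931, 0.1642, 0.2898]
tcp_rot: [0.731, 0.611, 0.195, 0.231]
contact_force: [0.2, 0.1, -1.3]
opening: 0.614
time: 25.57
eef_pos: [0.4936, 0.1643, 0.2906]
tcp_rot: [0.731, 0.611, 0.195, 0.232]
contact_force: [-0.1, 0.1, 0.2]
opening: 0.778
N 1 row xyz mm [ 0.1 -2.3  1.3] rot deg [ 0.27 -0.14 -0.07] | total [ 0.1 -2.3  1.3] [ 0.3 -0.1 -0.1]
```

View pics/s27.png

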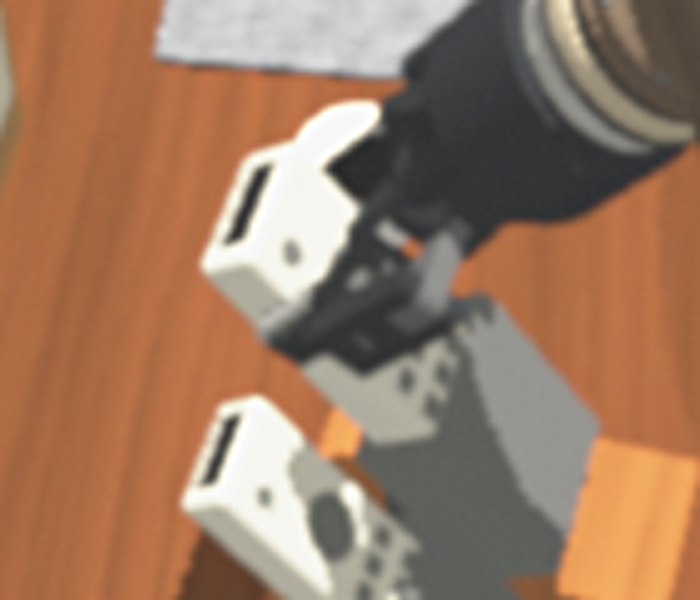

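View pics/t27.png

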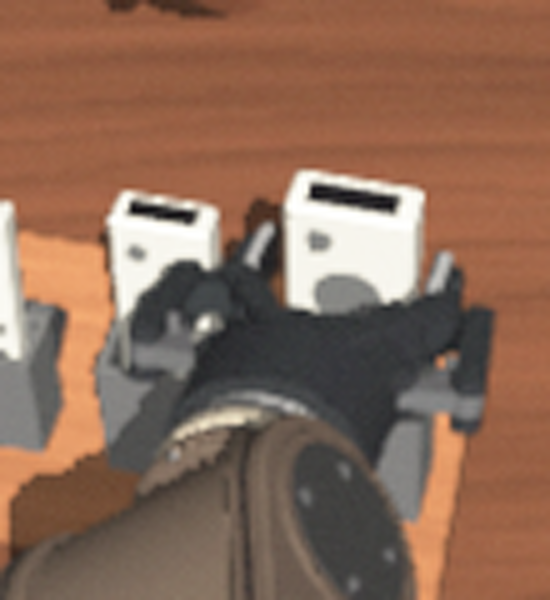

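Released; retreat along −z and check.

```bash
python3 -m jog '[{"grip":0.22,"x":0,"y":0,"z":-10,"rx":0,"ry":0,"rz":0},{"grip":0.22,"x":0,"y":0,"z":-20,"rx":0,"ry":0,"rz":0},{"grip":0.22,"x":0,"y":0,"z":-30,"rx":0,"ry":0,"rz":0},{"grip":0.22,"x":0,"y":0,"z":-30,"rx":0,"ry":0,"rz":0},{"grip":0.22,"x":0,"y":0,"z":-30,"rx":0,"ry":0,"rz":0},{"grip":0.22,"x":0,"y":0,"z":-10,"rx":0,"ry":0,"rz":0},{"grip":0.22,"x":0,"y":0,"z":0,"rx":0,"ry":0,"rz":0}]' 
python3 -m jog '[{"grip":0.22,"x":-30,"y":0,"z":0,"rx":0,"ry":0,"rz":0},{"grip":0.22,"x":-35,"y":0,"z":0,"rx":0,"ry":0,"rz":0},{"grip":0.22,"x":-35,"y":0,"z":0,"rx":0,"ry":0,"rz":0},{"grip":0.22,"x":-35,"y":0,"z":0,"rx":0,"ry":0,"rz":0},{"grip":0.22,"x":-35,"y":0,"z":0,"rx":0,"ry":0,"rz":0},{"grip":0.22,"x":-30,"y":0,"z":0,"rx":0,"ry":0,"rz":0},{"grip":0.22,"x":0,"y":0,"z":0,"rx":0,"ry":0,"rz":0},{"grip":0.22,"x":0,"y":0,"z":0,"rx":0,"ry":0,"rz":0}]'
python3 - <<'E'
from kin import *
s=get_state();print(s['qpos'].round(3),s['contact_force'].round(1))
c=read_camera('side');t=read_camera('top')
cv2.imwrite('pics/t28f.png',t['frame'][:,:,::-1]);cv2.imwrite('pics/s28f.png',c['frame'][:,:,::-1])
crop(c,210,200,330,340,4,'pics/s28.png');crop(t,140,150,260,240,6,'pics/t28.png')
E
```

```text
time: 26.25
eef_pos: [0.4189, 0.1777, 0.3999]
tcp_rot: [0.73, 0.611, 0.198, 0.233]
contact_force: [0.4, 0.7, -0.1]
opening: 0.782
time: 26.92
eef_pos: [0.3841, -0.0214, 0.3945]
tcp_rot: [0.733, 0.609, 0.194, 0.231]
contact_force: [0.1, -0.2, -0.1]
opening: 0.781
[-0.34  -0.524  2.355  0.142  0.709 -1.806] [ 0.1 -0.2 -0.1]
```

View pics/t28f.png

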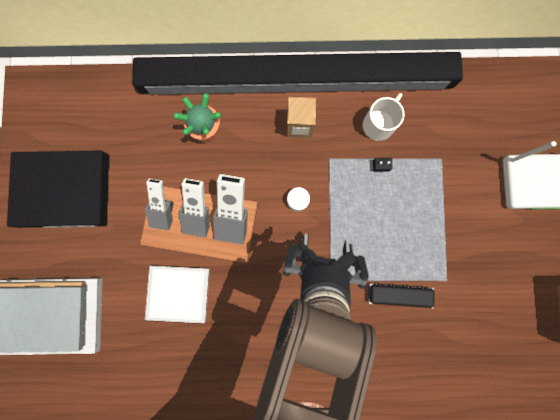

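View pics/s28f.png

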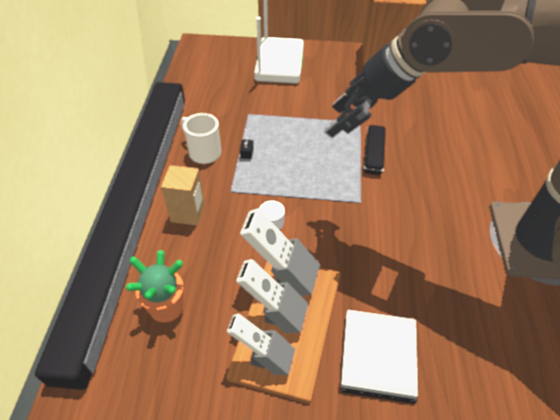

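View pics/s28.png

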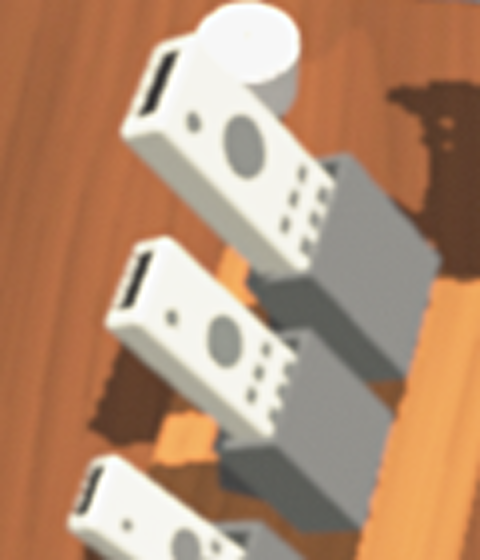

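View pics/t28.png

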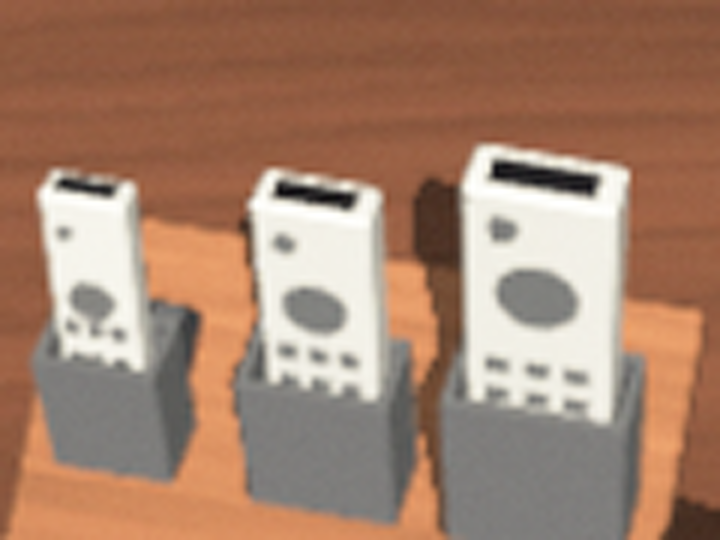

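Run:
```python
from kin import *
import pickle
F,_=floors();c=read_camera('side');t=read_camera('top')
for n,a_,b in(("back+y",(483,145),(123,130)),("back-y",(629,172),(160,42)),("front-y",(618,202),(196,36)),("front+y",(465,182),(150,148))):
    X=tri((t,c),(upx(a_,140,150,6),upx(b,210,200,4)));d=X-F["L"];print(n,X.round(4),"u",(d@u).round(4),"y",(d@ey).round(4),"xp",(d@a).round(4))
t0,s0=pickle.load(open("c0.pkl","rb"))
for nm,A,B in(("top",t0,t),("side",s0,c)):
    d=cv2.absdiff(A["frame"],B["frame"]).max(2);m=(d>60).astype(np.uint8);m=cv2.morphologyEx(m,cv2.MORPH_OPEN,np.ones((3,3)))
    n,_,st,_=cv2.connectedComponentsWithStats(m);print(nm,[s[:5].tolist() for s in st[1:] if s[4]>25])
```

```text
back+y [0.6216 0.1662 0.1754] u 0.1812 y 0.0245 xp 0.0148
back-y [0.6118 0.1161 0.175 ] u 0.1804 y -0.0265 xp 0.0143
front-y [0.5974 0.1191 0.185 ] u 0.1803 y -0.0261 xp -0.0034
front+y [0.6093 0.1728 0.1729] u 0.1716 y 0.0288 xp 0.0053
top [[211, 174, 34, 47, 1109], [146, 178, 18, 33, 406], [182, 179, 22, 38, 677], [391, 183, 42, 65, 892], [209, 184, 7, 8, 53], [352, 194, 27, 31, 346], [428, 203, 20, 19, 200], [349, 220, 15, 10, 55], [407, 223, 40, 34, 752], [352, 230, 9, 7, 39], [280, 232, 87, 76, 2909], [246, 242, 4, 11, 37], [259, 245, 20, 7, 100], [236, 258, 8, 4, 29], [285, 269, 12, 4, 38], [353, 285, 183, 81, 7077], [220, 288, 11, 9, 74], [241, 288, 14, 8, 64], [256, 289, 19, 9, 107], [281, 300, 16, 32, 232], [244, 303, 15, 9, 84], [237, 302, 42, 104, 2010], [264, 325, 97, 95, 5119], [361, 342, 8, 25, 101], [334, 369, 24, 30, 377], [347, 403, 9, 17, 88], [354, 407, 23, 13, 180]]
side [[401, 0, 13, 3, 35], [502, 0, 29, 27, 451], [536, 0, 12, 10, 106], [409, 25, 80, 48, 2492], [391, 37, 10, 24, 129], [385, 48, 21, 31, 195], [368, 60, 6, 6, 29], [377, 60, 9, 7, 42], [462, 63, 98, 147, 11402], [314, 77, 67, 61, 1695], [396, 76, 20, 13, 123], [371, 92, 135, 207, 10171], [288, 106, 25, 13, 197], [268, 137, 6, 10, 34], [311, 138, 18, 11, 135], [286, 143, 9, 4, 27], [240, 209, 53, 58, 1511], [308, 222, 252, 193, 12590], [503, 243, 7, 14, 78], [233, 259, 50, 52, 1539], [387, 270, 10, 15, 91], [227, 314, 44, 40, 1021], [225, 362, 27, 19, 402], [222, 380, 8, 7, 34]]
```

```bash
python3 -c "
from plant import *
print(sign_off(),get_state()['time'])"
```

```text
the job is handed in; nothing more can be done
the job is handed in; nothing more can be done
```

All three remotes are in their matching pockets, foot end down, with the sensor window at the top and the buttons facing the robot. I placed the small one first, then the medium, then the large. Each was released just above the bottom and slid down the last few millimetres (the small one about 30 mm). I did not push them down afterwards. The job was handed in at about 27 s of the 72 s allowed.

**Depth:** from both cameras, the head ends stand about 131, 150 and 178 mm above the pocket floors, against remote lengths of 130, 150 and 180 mm. Single corner readings scattered by up to about 8 mm. Within that accuracy, all three are at the bottom.

**Bystanders:** comparing the pictures before and after showed no change at the adapter, mug, plant, carton or candle tin. The glasses case and disc cases looked unmoved in the final pictures, but the arm's shadow fell near them, so the comparison is weaker there.

**Forces:** the largest contact force I saw was about 6 N, when the fingers touched the large remote while gripping the small one. At hand-in the arm was clear and read no load.

**Disagreements:** the two cameras differed by up to about 4 mm on some remote positions at the start, so I used the average. Joint 4 was close to its limit while placing the small remote (-1.51 of -1.53), which is why I released it early.

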